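# Borehole samples into the carrier, in order of depth

### The job

The four samples of one borehole stand on the sample rack in order of depth, the shallowest next to the rack's sloping card holder. Move them into the four wells of the wooden carrier, one in each, in the same order of depth with the shallowest next to the carrier's handle and the deepest farthest from it. Keep every sample upright all the time, and leave them standing on the floors of their wells, released.

Things in the scene. Friction and masses are not known exactly. Their poses are not given: they have to be found in the camera images.
- jar: white round sample jar with a blue screw lid (closed): body 42 mm across, lid 46 mm across and the top 14 mm of it, 56 mm high, about 0.1 kg. Origin: centre of its underside, z up along its axis.
- lidded_tin: round aluminium moisture tin with its lid on: body 58 mm across, lid 61 mm across on the top 9 mm, 45 mm high, about 0.12 kg; the lid is tight. Origin: centre of its underside, z up along its axis.
- open_tin: round aluminium moisture tin without a lid, some dry soil fixed inside: 63 mm across, 42 mm high, about 0.1 kg. Origin: centre of its underside, z up along its axis.
- liner: sealed brass sample liner, an upright tube 50 mm across with a black plastic cap at each end (55 mm across, 16 mm high), 72 mm high in all, about 0.25 kg. Origin: centre of its underside, z up along its axis.
- rest_a: flat black rubber disc, 70 mm across and 6 mm thick, one of the four alike in a row along the sample rack; fixed; the jar stands centred on this one at the start. Origin: centre of its underside, 12 mm above the desk (its top is 18 mm above the desk)
- rest_b: flat black rubber disc, 70 mm across and 6 mm thick, one of the four alike in a row along the sample rack; fixed; the lidded tin stands centred on this one at the start. Origin: centre of its underside, 12 mm above the desk (its top is 18 mm above the desk)
- rest_c: flat black rubber disc, 70 mm across and 6 mm thick, one of the four alike in a row along the sample rack; fixed; the open tin stands centred on this one at the start. Origin: centre of its underside, 12 mm above the desk (its top is 18 mm above the desk)
- rest_d: flat black rubber disc, 70 mm across and 6 mm thick, one of the four alike in a row along the sample rack; fixed; the liner stands centred on this one at the start. Origin: centre of its underside, 12 mm above the desk (its top is 18 mm above the desk)
- sample_rack: fixed grey board 310 x 92 mm, 12 mm high (long edges 17 mm), turned any way, with the four rests along its x axis (centres x = -114, -38, 38, 114 mm). On its -x end is the sloping card holder with a blank white card, 74 mm wide, reaching 34 mm beyond the board, top 36 mm above the desk: the shallowest sample is the one at the most negative x. Origin: centre of its underside on the desk; z up.
- carrier: fixed light wooden board 342 x 98 x 20 mm with four round wells along its x axis (centres x = -126, -42, 42, 126 mm, y = 0), each 78 mm across, 12 mm deep: floor 8 mm, board top 20 mm above the desk. A flat steel bar handle projects 30 mm from its -x end: the shallowest sample goes to x = -126 mm. Origin: centre of its underside on the desk; z up.
Not all that is in view belongs to the job. What is shaped like the open_tin but orange or purple is not meant. Leave any purple look-alike of the jar alone.

How it is judged:
By the outcome, as a careful person would: the job done as asked, in the order asked, and still so for the second after the job is handed in, with the robot touching nothing.
It also fails if it takes over 96 s, if anything falls off the work surface, if the arm or the gripper's body presses on something with over 40 N, if the wrist force passes 120 N, or if a joint passes its speed limit or range.

### The arm

A 6-joint arm with a two-finger parallel gripper is mounted at the origin on a cart in front of the work surface, level with it; the furniture and walls round the work are solid. World frame = base frame: x ahead of the robot, y to its left, z up, the work surface at z = 0. Lengths are in m, angles in rad, forces in N, time in s.
With the tool pointing down it reaches from about 0.425 to 0.95 m from the base axis. Payload 3.5 kg.
Tool frame: the origin (TCP) lies on the centre line of the jaws, within the pads' length; the fingertips stand 11 mm ahead of it and the grasp point (between the pads) lies 8 mm behind it; y points along the fingers, x is the direction in which the jaws open and shut, and the axes are right-handed (so a half turn about y gives the same grasp; the last joint's range is limited). The gripper opens to 85 mm and grips with 20 to 120 N. Pads are 22 mm wide; open, the fingers measure 114 mm over their backs; the gripper's body (76 mm by 85 mm) begins 54 mm behind the grasp point. The pads swing forward as they close: fully open they stand 13 mm farther back than shut.
Start: joints at [-1.445, 0.286, 1.577, -0, 1.279, -0.15], TCP at [0.184, -0.649, 0.242] pointing down, gripper open.
Joint ranges: [-2.77, 2.77], [-0.9, 2.22], [0.21, 2.48], [-1.53, 4.67], [0.24, 2.81], [-2.84, 2.84]. Speed limits (rad/s): [2.79, 2.79, 3.14, 3.14, 3.14, 3.14].

### API

Orientations are given as a unit quaternion [x, y, z, w].
In Python, from plant import get_state, read_camera, sign_off gives the robot as it stands.
- The arm moves only by the shell command python3 -m inch 'ROWS' [FORCE]. ROWS is JSON, a list of rows, each an object of numbers: "ax", "ay", "az": the turn, a rotation vector about the tool's x, y, z in rad; "x", "y", "z": the shift along the tool's x, y, z in mm; "hand": the closure, from -1 (fully open) to 1 (shut). In form: [{"ax": .., "ay": .., "az": .., "x": .., "y": .., "z": .., "hand": ..}, ...]. A call has 1 to 5 rows; each row shifts and turns the commanded pose from where the row before left it, along the tool's axes as they then stand; what a row does not reach is not made up. A row lasts 1/12 s, in which the tool goes at most 41.7 mm and 7.16 degrees, less where a joint would pass 70% of its speed; a pose out of reach is approached as far as the arm can. A call with a gripper value outside its range is refused whole. The fingers move at their own pace and stop on an object; FORCE is the grip in N (left out, the last holds). Time passes only in rows, so rows that do not move let the fingers close. It gives the time, the measured TCP pose, the force and the opening at its end, in the units of the state.
- get_state(): the state, without advancing time (a new reading comes with each control period).
- read_camera(name): name is "scene" or "top" or "wrist"; returns a dict with "img" (420x560x3 uint8, red, green, blue), "fov_y" (degrees; the focal length in pixels is half the picture's height over the tangent of half this angle, whatever the lens; pixels are square), "cx", "cy" (the principal point, pixels), "T" (4x4, takes a point from camera to world coordinates); the wrist camera has in their place "T_tool_cam" (4x4, takes a point from camera to tool coordinates, whose origin is the TCP and whose axes are the tool frame's). Camera axes: x right, y down, z forward; pixel columns grow to the right and rows downward; lengths in m; the calibration is good to about 2 mm. A picture is of the moment at which its call begins: read the wrist's pose just before it. There is no depth.
- sign_off(): hands the job in, once; it reports no verdict.
The state is a dict: "time": time; "qpos": joint angles; "dq": joint speeds; "joint_efforts": joint torques, N m; "eef_pos": TCP position; "tcp_rot": TCP orientation; "contact_force": force on the tool from outside, world axes, zero at the start; "wrist_torque": the same for the moment, N m; "opening": opening from 0.0 (shut) to 1.0 (fully open).
Only numpy, scipy, OpenCV 4.12 (cv2) and the standard library are available. Lean on these libraries where they do the work, as an engineer would, in place of code of your own. Each camera call takes 0.05 s, during which the arm holds its last target. There are 200 camera calls.

## Working session

There is one attempt and no reset: what is moved stays moved. The work goes in short steps, Python scripts to look and compute and a shell command to move; the robot and the scene stay as the last step left them, time stands still between calls to the robot, and variables do not carry over. Pictures are saved under pics/ and viewed, about 12 in all and at most 16, crops included, and the job is handed in when it is done.

```bash
mkdir -p pics; ls
python3 - <<'E'
from plant import *
import cv2,numpy as np
for n in("top","scene"):
    r=read_camera(n); cv2.imwrite(f"pics/{n}0.png",r["img"][:,:,::-1]); print(n,r["fov_y"],r["cx"],r["cy"],np.round(r["T"],3).tolist(), [k for k in r])
s=get_state(); print(s)
E
```

```text
pics
top 51.592653857694486 285.30390737402666 205.73833865221235 [[0.076, -0.975, 0.21, 0.33], [-0.997, -0.075, 0.013, -0.083], [0.003, -0.21, -0.978, 1.177], [0.0, 0.0, 0.0, 1.0]] ['img', 'fov_y', 'cx', 'cy', 'T']
scene 57.4839817373574 275.91235222756063 212.1100110989443 [[-0.884, -0.338, 0.324, 0.255], [-0.468, 0.646, -0.603, 0.495], [-0.006, -0.684, -0.729, 0.727], [0.0, 0.0, 0.0, 1.0]] ['img', 'fov_y', 'cx', 'cy', 'T']
{'time': 0.1, 'qpos': array([-1.44502064e+00,  2.87124751e-01,  1.57801518e+00, -3.72854902e-05,
        1.27856847e+00, -1.49991804e-01]), 'dq': array([-0.00024678, -0.00159313, -0.00363926, -0.00082423,  0.00133568,
       -0.00060365]), 'joint_efforts': array([ 1.17419582e-03, -4.07292187e+01, -2.93698454e+01, -1.07979936e-04,
        3.43096486e-03,  2.66681418e-06]), 'eef_pos': array([ 0.18374752, -0.64892968,  0.24106201]), 'tcp_rot': array([-0.56345367,  0.42705916, -0.42599611,  0.56450664]), 'contact_force': array([-0.39024779, -0.85090297,  0.69457255]), 'wrist_torque': array([ 0.01778747, -0.05048673, -0.01436173]), 'opening': 1.0045792257338246}
```

View pics/top0.png

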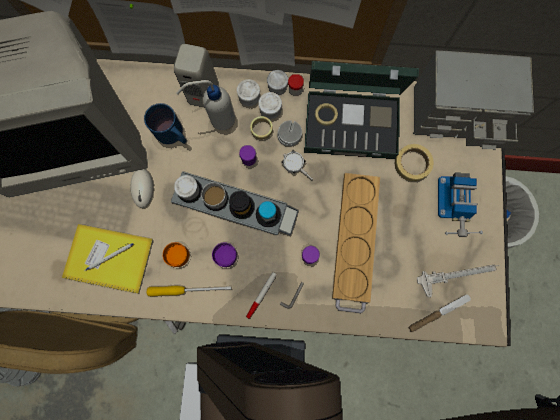

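View pics/scene0.png

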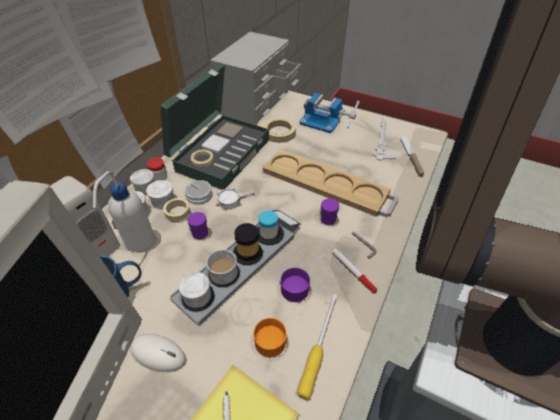

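Candidates in the top view:
- On the rack: white/silver tin (186,188), open tin with soil (214,196), black-capped liner (240,204), blue-lid jar (268,211), card holder (288,219).
- Look-alikes to leave: purple jars (248,155) and (310,255), orange tin (176,255), purple tin (225,255), white/silver round items (248,92), (270,104), (290,132).

The order from the card is therefore jar, liner, open tin, lidded tin. The carrier handle is at (350,307).

Run:
```python
import cv2
i=cv2.imread("pics/top0.png")[165:315,165:385]; cv2.imwrite("pics/crop1.png",cv2.resize(i,None,fx=3.6,fy=3.6,interpolation=cv2.INTER_CUBIC))
i=cv2.imread("pics/scene0.png")[145:320,170:405]; cv2.imwrite("pics/crop2.png",cv2.resize(i,None,fx=3.4,fy=3.4,interpolation=cv2.INTER_CUBIC))
```

```text
(no output)
```

View pics/crop1.png

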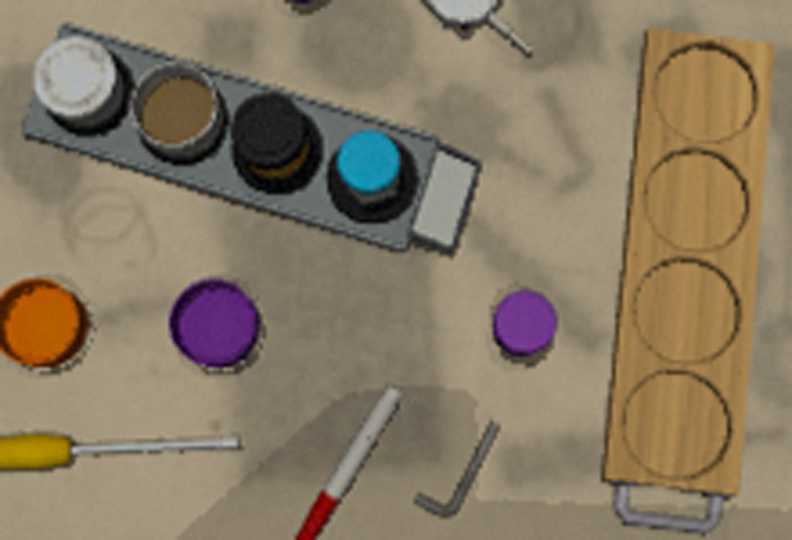

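View pics/crop2.png

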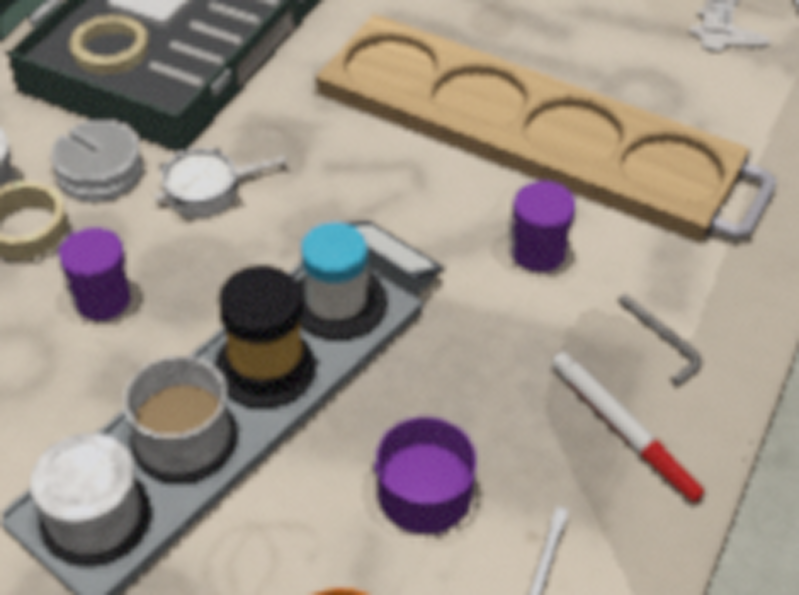

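```bash
cat > h.py <<'E'
import numpy as np
from scipy.spatial.transform import Rotation as R
def ray(c,px,z,k=0):
    f=210/np.tan(np.radians(c["fov_y"]/2)); d=np.array([(px[0]-c["cx"])/f,(px[1]-c["cy"])/f])
    d=d*(1+k*(d@d)); v=c["T"][:3,:3]@np.r_[d,1]; o=c["T"][:3,3]; return (o+v*(z-o[2])/v[2])[:2]
def fit(loc,w):  # 2D rigid
    loc=np.array(loc);w=np.array(w);a=loc[:,0]+1j*loc[:,1];b=w[:,0]+1j*w[:,1]
    th=np.angle(np.sum((b-b.mean())*np.conj(a-a.mean()))); t=b.mean()-np.exp(1j*th)*a.mean()
    return t,th,np.abs(np.exp(1j*th)*a+t-b)
def tool(s): return R.from_quat(s["tcp_rot"]).as_matrix()
E
python3 - <<'E'
from plant import *; from h import *
t=read_camera("top"); s=read_camera("scene")
T=lambda p:(np.array(p)+.5)/3.6+164.5
S=lambda p:(np.array(p)+.5)/3.4-.5+np.array([170,145])
zs=[.074,.090,.060,.063]
ot=[(368,161),(268,132),(177,107),(76,80)]; os_=[(335,250),(262,302),(177,400),(83,475)]
wells=[(677,424),(687,309),(697,199),(705,93)]
for k in(0,.1,.2):
  print("k",k)
  a=[ray(t,T(p),z,k) for p,z in zip(ot,zs)];b=[ray(s,S(p),z,k) for p,z in zip(os_,zs)]
  print(np.round(a,4).tolist(),np.round(b,4).tolist())
  for w in(a,b):
    r=fit([(x,0) for x in(-.114,-.038,.038,.114)],w);print("rack",np.round(r[0],4),round(np.degrees(r[1]),2),r[2].round(4))
  w=[ray(t,T(p),.02,k) for p in wells];r=fit([(x,0) for x in(-.126,-.042,.042,.126)],w);print("car",np.round(w,4).tolist(),np.round(r[0],4),round(np.degrees(r[1]),2),r[2].round(4))
  w=[ray(s,S(p),.02,k) for p in[(378,17),(748,152),(318,80)]];r=fit([(.171,-.049),(-.171,-.049),(.171,.049)],w);print("carS",np.round(r[0],4),round(np.degrees(r[1]),2),r[2].round(4))
st=get_state(); print(tool(st).round(3))
c=read_camera("wrist"); print(c["T_tool_cam"].round(3),c["fov_y"],c["cx"],c["cy"])
E
```

```text
k 0
[[0.5538, -0.0204], [0.5661, 0.0515], [0.5862, 0.1237], [0.6002, 0.1994]] [[0.552, -0.0185], [0.5644, 0.055], [0.585, 0.1276], [0.6029, 0.2009]]
rack (0.5766+0.0886j) 77.73 [0.0028 0.0024 0.0025 0.0009]
rack (0.5761+0.0913j) 76.65 [0.0025 0.003  0.0007 0.0014]
car [[0.3869, -0.2587], [0.4714, -0.2624], [0.5547, -0.2664], [0.6373, -0.2692]] (0.5125-0.2642j) -2.42 [0.0003 0.0008 0.0005 0.0012]
carS (0.5093-0.2629j) -2.93 [0.0016 0.0029 0.0014]
k 0.1
[[0.5538, -0.0204], [0.5661, 0.0517], [0.5863, 0.1243], [0.6003, 0.2009]] [[0.552, -0.0185], [0.5645, 0.0551], [0.5852, 0.1282], [0.6033, 0.2027]]
rack (0.5766+0.0891j) 77.76 [0.0023 0.0025 0.0026 0.0006]
rack (0.5762+0.0919j) 76.67 [0.0021 0.003  0.0007 0.0008]
car [[0.3859, -0.2597], [0.471, -0.2631], [0.5546, -0.267], [0.6375, -0.2698]] (0.5122-0.2649j) -2.33 [0.0005 0.0007 0.0006 0.0007]
carS (0.5086-0.2641j) -2.71 [0.001  0.0011 0.0007]
k 0.2
[[0.5538, -0.0204], [0.5661, 0.0518], [0.5863, 0.1248], [0.6005, 0.2024]] [[0.552, -0.0185], [0.5645, 0.0551], [0.5853, 0.1288], [0.6037, 0.2044]]
rack (0.5767+0.0897j) 77.8 [0.0019 0.0026 0.0026 0.0013]
rack (0.5764+0.0925j) 76.68 [0.0019 0.0031 0.0007 0.0014]
car [[0.3848, -0.2608], [0.4706, -0.2638], [0.5545, -0.2676], [0.6376, -0.2704]] (0.5119-0.2657j) -2.23 [0.0012 0.0007 0.0007 0.0002]
carS (0.508-0.2654j) -2.49 [0.0008 0.0006 0.0011]
[[ 0.272 -0.     0.962]
 [-0.962  0.002  0.272]
 [-0.001 -1.     0.   ]]
[[ 1.     0.001 -0.001 -0.   ]
 [ 0.001 -0.314  0.95  -0.132]
 [ 0.    -0.95  -0.314  0.081]
 [ 0.     0.     0.     1.   ]] 70.06639264572168 279.045294517119 203.41586483492497
```

```bash
cat >> h.py <<'E'
TG=dict(jar=(.5511,-.0209),liner=(.568,.0533),open=(.5848,.1274),tin=(.6017,.2015),w1=(.385,-.259),w2=(.469,-.2627),w3=(.553,-.2663),w4=(.637,-.270))
def go(n,z=None):
    from plant import get_state
    s=get_state();M=tool(s);p=s["eef_pos"];yaw=np.degrees(np.arctan2(M[1,0],M[0,0]));y0=-92.5 if n[0]=="w" else -12.8
    t=np.r_[TG[n],p[2] if z is None else z]
    d=1000*M.T@(t-p);r=R.from_euler("z",y0-yaw,degrees=True).as_matrix()@M;d2=1000*r.T@(t-p)
    print("t %.2f p %s yaw %.1f tilt %.4f | ay %.3f | shift now %s after turn %s | F %s op %.3f"%(s["time"],p.round(4),yaw,np.hypot(*M[:2,1]),-np.radians(y0-yaw),d.round(1),d2.round(1),s["contact_force"].round(1),s["opening"]))
E
A='{"ay":-0.119}'
python3 -m inch '[{"ay":-0.119},{"ay":-0.119},{"ay":-0.119},{"ay":-0.119},{"ay":-0.119}]'
python3 -m inch '[{"ay":-0.119},{"ay":-0.119},{"ay":-0.119},{"ay":-0.119}]'
python3 -m inch '[{"x":8.7,"z":27.7},{"x":8.7,"z":27.7},{"x":8.7,"z":27.7},{"x":8.7,"z":27.7},{"x":8.7,"z":27.7}]'
python3 -m inch '[{"x":8.7,"z":27.7},{"x":8.7,"z":27.7},{"x":8.7,"z":27.7},{"x":8.7,"z":27.7},{"x":8.7,"z":27.7}]'
python3 -m inch '[{"x":8.7,"z":27.7},{"x":8.7,"z":27.7},{"x":8.7,"z":27.7},{"x":8.7,"z":27.7},{"x":8.7,"z":27.7}]'
python3 -m inch '[{"x":8.7,"z":27.7},{"x":8.7,"z":27.7},{"x":8.7,"z":27.7},{"x":8.7,"z":27.7},{"x":8.7,"z":27.7}]'
python3 -m inch '[{"x":8.7,"z":27.7},{"x":8.7,"z":27.7},{"x":8.7,"z":27.7},{"x":8.7,"z":27.7},{"x":8.7,"z":27.7}]'
python3 -c "
from h import *;go('jar')
from plant import *;import cv2
cv2.imwrite('pics/w1.png',read_camera('wrist')['img'][:,:,::-1])"
```

```text
t 0.25 p [ 0.1838 -0.6492  0.2417] yaw -74.2 tilt 0.0011 | ay -1.072 | shift now [-504.5    0.6  524.5] after turn [ 2.19e+02 -2.00e-01  6.94e+02] | F [-0.5  0.6 -0.8] op 0.997validation failed for argument at $[0]...
validation failed for argument at $[0]...
validation failed for argument at $[0]...
validation failed for argument at $[0]...
validation failed for argument at $[0]...
validation failed for argument at $[0]...
validation failed for argument at $[0]...
```

View pics/w1.png

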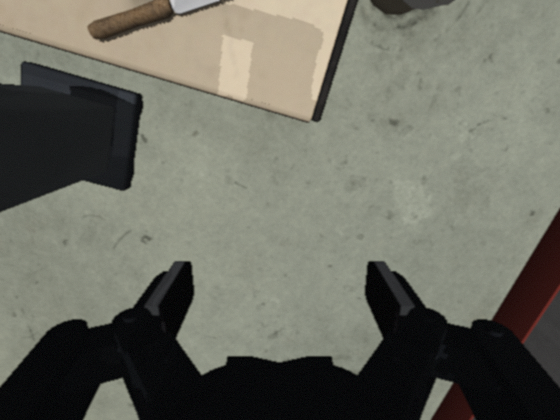

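The call was refused because each row needs every key, so I'll write them out in full.

```bash
python3 -m inch '[{"ax":0,"ay":-0.119,"az":0,"x":0,"y":0,"z":0,"hand":-1},{"ax":0,"ay":-0.119,"az":0,"x":0,"y":0,"z":0,"hand":-1},{"ax":0,"ay":-0.119,"az":0,"x":0,"y":0,"z":0,"hand":-1},{"ax":0,"ay":-0.119,"az":0,"x":0,"y":0,"z":0,"hand":-1},{"ax":0,"ay":-0.119,"az":0,"x":0,"y":0,"z":0,"hand":-1}]' 40
python3 -m inch '[{"ax":0,"ay":-0.119,"az":0,"x":0,"y":0,"z":0,"hand":-1},{"ax":0,"ay":-0.119,"az":0,"x":0,"y":0,"z":0,"hand":-1},{"ax":0,"ay":-0.119,"az":0,"x":0,"y":0,"z":0,"hand":-1},{"ax":0,"ay":-0.119,"az":0,"x":0,"y":0,"z":0,"hand":-1},{"ax":0,"ay":0,"az":0,"x":0,"y":0,"z":0,"hand":-1}]'
python3 -c "from h import *;go('jar')"
```

```text
time: 0.72
eef_pos: [0.1838, -0.6494, 0.2422]
tcp_rot: [-0.665, 0.241, -0.24, 0.665]
contact_force: [0.0, 0.2, -0.0]
opening: 0.998
time: 1.13
eef_pos: [0.1838, -0.6494, 0.2422]
tcp_rot: [-0.703, 0.078, -0.078, 0.703]
contact_force: [-0.6, -0.5, -0.7]
opening: 0.996
t 1.13 p [ 0.1838 -0.6494  0.2422] yaw -12.7 tilt 0.0003 | ay 0.001 | shift now [2.199e+02 1.000e-01 6.939e+02] after turn [2.189e+02 1.000e-01 6.943e+02] | F [-0.6 -0.5 -0.7] op 0.996
```

```bash
python3 -m inch '[{"ax":0,"ay":0,"az":0,"x":8.8,"y":0,"z":27.8,"hand":-1},{"ax":0,"ay":0,"az":0,"x":8.8,"y":0,"z":27.8,"hand":-1},{"ax":0,"ay":0,"az":0,"x":8.8,"y":0,"z":27.8,"hand":-1},{"ax":0,"ay":0,"az":0,"x":8.8,"y":0,"z":27.8,"hand":-1},{"ax":0,"ay":0,"az":0,"x":8.8,"y":0,"z":27.8,"hand":-1}]' 
python3 -m inch '[{"ax":0,"ay":0,"az":0,"x":8.8,"y":0,"z":27.8,"hand":-1},{"ax":0,"ay":0,"az":0,"x":8.8,"y":0,"z":27.8,"hand":-1},{"ax":0,"ay":0,"az":0,"x":8.8,"y":0,"z":27.8,"hand":-1},{"ax":0,"ay":0,"az":0,"x":8.8,"y":0,"z":27.8,"hand":-1},{"ax":0,"ay":0,"az":0,"x":8.8,"y":0,"z":27.8,"hand":-1}]' 
python3 -m inch '[{"ax":0,"ay":0,"az":0,"x":8.8,"y":0,"z":27.8,"hand":-1},{"ax":0,"ay":0,"az":0,"x":8.8,"y":0,"z":27.8,"hand":-1},{"ax":0,"ay":0,"az":0,"x":8.8,"y":0,"z":27.8,"hand":-1},{"ax":0,"ay":0,"az":0,"x":8.8,"y":0,"z":27.8,"hand":-1},{"ax":0,"ay":0,"az":0,"x":8.8,"y":0,"z":27.8,"hand":-1}]' 
python3 -m inch '[{"ax":0,"ay":0,"az":0,"x":8.8,"y":0,"z":27.8,"hand":-1},{"ax":0,"ay":0,"az":0,"x":8.8,"y":0,"z":27.8,"hand":-1},{"ax":0,"ay":0,"az":0,"x":8.8,"y":0,"z":27.8,"hand":-1},{"ax":0,"ay":0,"az":0,"x":8.8,"y":0,"z":27.8,"hand":-1},{"ax":0,"ay":0,"az":0,"x":8.8,"y":0,"z":27.8,"hand":-1}]' >/dev/null
python3 -m inch '[{"ax":0,"ay":0,"az":0,"x":8.8,"y":0,"z":27.8,"hand":-1},{"ax":0,"ay":0,"az":0,"x":8.8,"y":0,"z":27.8,"hand":-1},{"ax":0,"ay":0,"az":0,"x":8.8,"y":0,"z":27.8,"hand":-1},{"ax":0,"ay":0,"az":0,"x":8.8,"y":0,"z":27.8,"hand":-1},{"ax":0,"ay":0,"az":0,"x":0,"y":0,"z":0,"hand":-1}]' 
python3 -c "
from h import *;go('jar')
from plant import *;import cv2
cv2.imwrite('pics/w2.png',read_camera('wrist')['img'][:,:,::-1])"
```

```text
time: 1.55
eef_pos: [0.2581, -0.5225, 0.2423]
tcp_rot: [-0.702, 0.08, -0.08, 0.703]
contact_force: [0.6, -0.0, 0.7]
opening: 1.001
time: 1.97
eef_pos: [0.3319, -0.3967, 0.2425]
tcp_rot: [0.703, -0.08, 0.08, -0.702]
contact_force: [0.5, -0.5, -0.1]
opening: 0.999
time: 2.38
eef_pos: [0.4057, -0.2709, 0.2426]
tcp_rot: [0.703, -0.08, 0.081, -0.702]
contact_force: [0.6, 0.3, 0.3]
opening: 1.0
time: 3.22
eef_pos: [0.5395, -0.0422, 0.2425]
tcp_rot: [-0.702, 0.078, -0.079, 0.703]
contact_force: [-0.9, -0.1, 0.7]
opening: 1.0
t 3.22 p [ 0.5395 -0.0422  0.2425] yaw -12.8 tilt 0.0021 | ay 0.000 | shift now [ 6.6  0.  23.4] after turn [ 6.6  0.  23.4] | F [-0.9 -0.1  0.7] op 1.000
```

View pics/w2.png

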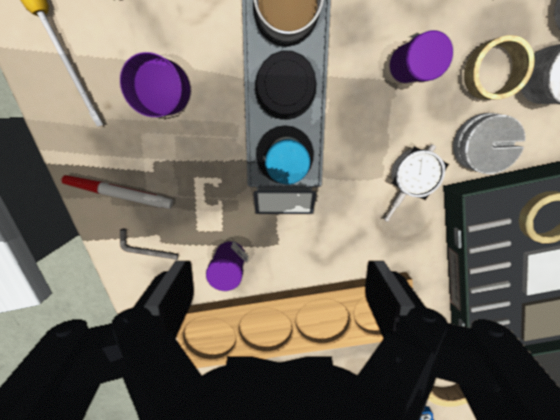

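```bash
cat >> h.py <<'E'
def wc():
    from plant import get_state,read_camera
    s=get_state();c=read_camera("wrist");T=np.eye(4);T[:3,:3]=tool(s);T[:3,3]=s["eef_pos"];c["T"]=T@c["T_tool_cam"];return c
E
python3 -c "
from h import *
c=wc()
for k in(0,.1):
  for p,z in(((288,161),.074),((286,83),.09),((287,7),.06),((210,337),.02),((266,329),.02),((322,320),.02)):print(k,p,ray(c,p,z,k).round(4))"
```

```text
0 (288, 161) [ 0.5535 -0.0196]
0 (286, 83) [0.5666 0.0515]
0 (287, 7) [0.5823 0.1158]
0 (210, 337) [ 0.387 -0.257]
0 (266, 329) [ 0.4701 -0.2612]
0 (322, 320) [ 0.5519 -0.2635]
0.1 (288, 161) [ 0.5535 -0.0195]
0.1 (286, 83) [0.567 0.053]
0.1 (287, 7) [0.584  0.1222]
0.1 (210, 337) [ 0.3827 -0.2623]
0.1 (266, 329) [ 0.4689 -0.2649]
0.1 (322, 320) [ 0.5523 -0.2672]
```

```bash
python3 -m inch '[{"ax":0,"ay":0,"az":0,"x":4,"y":0,"z":12,"hand":-1},{"ax":0,"ay":0,"az":0,"x":4,"y":0,"z":12,"hand":-1},{"ax":0,"ay":0,"az":0,"x":0,"y":23,"z":0,"hand":-1},{"ax":0,"ay":0,"az":0,"x":0,"y":23,"z":0,"hand":-1},{"ax":0,"ay":0,"az":0,"x":0,"y":23,"z":0,"hand":-1}]'
python3 -m inch '[{"ax":0,"ay":0,"az":0,"x":0,"y":23,"z":0,"hand":-1},{"ax":0,"ay":0,"az":0,"x":0,"y":23,"z":0,"hand":-1},{"ax":0,"ay":0,"az":0,"x":0,"y":23,"z":0,"hand":-1},{"ax":0,"ay":0,"az":0,"x":0,"y":23,"z":0,"hand":-1},{"ax":0,"ay":0,"az":0,"x":0,"y":23,"z":0,"hand":-1}]'
python3 -m inch '[{"ax":0,"ay":0,"az":0,"x":0,"y":0,"z":0,"hand":-1},{"ax":0,"ay":0,"az":0,"x":0,"y":0,"z":0,"hand":-1}]'
python3 -c "
from h import *;go('jar',.058)
from plant import *;import cv2
cv2.imwrite('pics/w3.png',read_camera('wrist')['img'][:,:,::-1])"
```

```text
time: 3.73
eef_pos: [0.5518, -0.0241, 0.1732]
tcp_rot: [0.703, -0.079, 0.08, -0.703]
contact_force: [0.2, -0.1, -0.8]
opening: 1.001
time: 4.15
eef_pos: [0.5514, -0.0243, 0.0574]
tcp_rot: [-0.703, 0.079, -0.08, 0.703]
contact_force: [-0.0, -0.8, -0.7]
opening: 1.001
time: 4.32
eef_pos: [0.5503, -0.0241, 0.0572]
tcp_rot: [-0.702, 0.081, -0.078, 0.703]
contact_force: [0.5, 0.2, 0.4]
opening: 1.001
t 4.32 p [ 0.5503 -0.0241  0.0572] yaw -12.9 tilt 0.0032 | ay -0.002 | shift now [ 0.1 -0.8  3.3] after turn [ 0.1 -0.8  3.3] | F [0.5 0.2 0.4] op 1.001
```

View pics/w3.png

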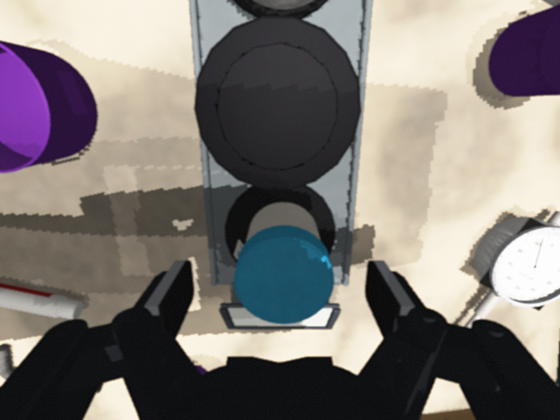

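```bash
python3 -c "
from h import *
c=wc()
for p,z in(((284,274),.074),((278,106),.09)):print(p,ray(c,p,z,0).round(4),ray(c,p,z,.1).round(4))"
```

```text
(284, 274) [ 0.5559 -0.0159] [ 0.5558 -0.0161]
(278, 106) [0.5693 0.0542] [0.5693 0.0545]
```

```bash
python3 -m inch '[{"ax":0,"ay":0,"az":0,"x":2,"y":0,"z":6,"hand":-1},{"ax":0,"ay":0,"az":0,"x":0,"y":0,"z":0,"hand":1},{"ax":0,"ay":0,"az":0,"x":0,"y":0,"z":0,"hand":1},{"ax":0,"ay":0,"az":0,"x":0,"y":0,"z":0,"hand":1},{"ax":0,"ay":0,"az":0,"x":0,"y":0,"z":0,"hand":1}]' 40
python3 -m inch '[{"ax":0,"ay":0,"az":0,"x":0,"y":0,"z":0,"hand":1},{"ax":0,"ay":0,"az":0,"x":0,"y":0,"z":0,"hand":1},{"ax":0,"ay":0,"az":0,"x":0,"y":0,"z":0,"hand":1},{"ax":0,"ay":0,"az":0,"x":0,"y":0,"z":0,"hand":1},{"ax":0,"ay":0,"az":0,"x":0,"y":0,"z":0,"hand":1}]'
python3 -m inch '[{"ax":0,"ay":0,"az":0,"x":0,"y":-5,"z":0,"hand":1},{"ax":0,"ay":0,"az":0,"x":0,"y":-10,"z":0,"hand":1},{"ax":0,"ay":0,"az":0,"x":0,"y":-20,"z":0,"hand":1},{"ax":0,"ay":0,"az":0,"x":0,"y":-20,"z":0,"hand":1},{"ax":0,"ay":0,"az":0,"x":0,"y":-20,"z":0,"hand":1}]'
python3 -c "
from h import *;go('w1')
from plant import *;import cv2
cv2.imwrite('pics/w4.png',cv2.resize(read_camera('wrist')['img'][:,:,::-1],(420,315)))"
```

```text
time: 4.83
eef_pos: [0.5548, -0.0188, 0.0593]
tcp_rot: [0.703, -0.079, 0.079, -0.703]
contact_force: [-0.8, 0.5, 2.4]
opening: 0.517
time: 5.25
eef_pos: [0.5548, -0.0188, 0.0592]
tcp_rot: [-0.703, 0.079, -0.079, 0.703]
contact_force: [-1.8, 1.2, 5.9]
opening: 0.52
time: 5.67
eef_pos: [0.5539, -0.0188, 0.134]
tcp_rot: [-0.703, 0.079, -0.079, 0.703]
contact_force: [-0.1, 0.2, -1.4]
opening: 0.514
t 5.67 p [ 0.5539 -0.0188  0.134 ] yaw -12.8 tilt 0.0011 | ay 1.390 | shift now [-1.113e+02  1.000e-01 -2.717e+02] after turn [ 247.4   -0.3 -158.2] | F [-0.1  0.2 -1.4] op 0.514
```

View pics/w4.png

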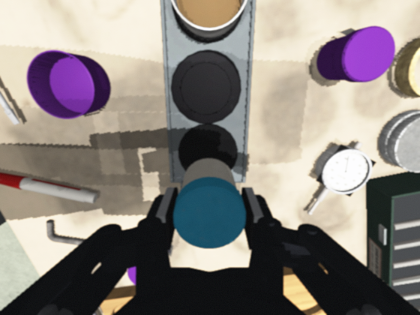

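```bash
python3 -m inch '[{"ax":0,"ay":0.116,"az":0,"x":0,"y":0,"z":0,"hand":1},{"ax":0,"ay":0.116,"az":0,"x":0,"y":0,"z":0,"hand":1},{"ax":0,"ay":0.116,"az":0,"x":0,"y":0,"z":0,"hand":1},{"ax":0,"ay":0.116,"az":0,"x":0,"y":0,"z":0,"hand":1},{"ax":0,"ay":0.116,"az":0,"x":0,"y":0,"z":0,"hand":1}]' >/dev/null
python3 -m inch '[{"ax":0,"ay":0.116,"az":0,"x":0,"y":0,"z":0,"hand":1},{"ax":0,"ay":0.116,"az":0,"x":0,"y":0,"z":0,"hand":1},{"ax":0,"ay":0.116,"az":0,"x":0,"y":0,"z":0,"hand":1},{"ax":0,"ay":0.116,"az":0,"x":0,"y":0,"z":0,"hand":1},{"ax":0,"ay":0.116,"az":0,"x":0,"y":0,"z":0,"hand":1}]' >/dev/null
python3 -m inch '[{"ax":0,"ay":0.116,"az":0,"x":0,"y":0,"z":0,"hand":1},{"ax":0,"ay":0.116,"az":0,"x":0,"y":0,"z":0,"hand":1},{"ax":0,"ay":0,"az":0,"x":10,"y":0,"z":-6.5,"hand":1},{"ax":0,"ay":0,"az":0,"x":20,"y":0,"z":-13,"hand":1},{"ax":0,"ay":0,"az":0,"x":20,"y":0,"z":-13,"hand":1}]' 
python3 -m inch '[{"ax":0,"ay":0,"az":0,"x":20,"y":0,"z":-13,"hand":1},{"ax":0,"ay":0,"az":0,"x":20,"y":0,"z":-13,"hand":1},{"ax":0,"ay":0,"az":0,"x":20,"y":0,"z":-13,"hand":1},{"ax":0,"ay":0,"az":0,"x":20,"y":0,"z":-13,"hand":1},{"ax":0,"ay":0,"az":0,"x":20,"y":0,"z":-13,"hand":1}]' >/dev/null
python3 -m inch '[{"ax":0,"ay":0,"az":0,"x":20,"y":0,"z":-13,"hand":1},{"ax":0,"ay":0,"az":0,"x":20,"y":0,"z":-13,"hand":1},{"ax":0,"ay":0,"az":0,"x":20,"y":0,"z":-13,"hand":1},{"ax":0,"ay":0,"az":0,"x":20,"y":0,"z":-13,"hand":1},{"ax":0,"ay":0,"az":0,"x":10,"y":0,"z":-7,"hand":1}]' 
python3 -m inch '[{"ax":0,"ay":0,"az":0,"x":0,"y":0,"z":0,"hand":1},{"ax":0,"ay":0,"az":0,"x":0,"y":0,"z":0,"hand":1}]' >/dev/null
python3 -c "
from h import *;go('w1',.049)
from plant import *;import cv2
cv2.imwrite('pics/w5.png',read_camera('wrist')['img'][:,:,::-1])"
```

```text
time: 6.97
eef_pos: [0.5187, -0.0679, 0.1329]
tcp_rot: [-0.49, 0.51, -0.51, 0.49]
contact_force: [0.2, -0.2, -0.4]
opening: 0.517
time: 7.8
eef_pos: [0.3852, -0.2533, 0.1331]
tcp_rot: [0.489, -0.511, 0.511, -0.489]
contact_force: [0.3, 0.6, -1.2]
opening: 0.516
t 7.97 p [ 0.3864 -0.2519  0.1331] yaw -92.6 tilt 0.0004 | ay -0.002 | shift now [ 7.2 84.1 -1. ] after turn [ 7.2 84.1 -1. ] | F [-0.6 -0.2 -1.6] op 0.518
```

View pics/w5.png

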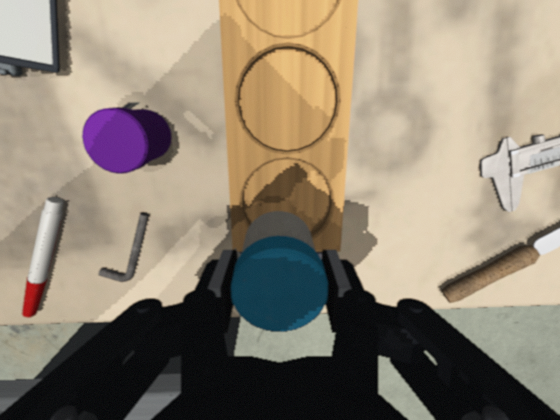

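```bash
python3 -c "
from h import *
c=wc()
for p,z in(((288,98),.02),((287,200),.02),((280,282),.107)):print(p,ray(c,p,z,0).round(4),ray(c,p,z,.1).round(4))"
```

```text
(288, 98) [ 0.4718 -0.2615] [ 0.4728 -0.2616]
(287, 200) [ 0.3892 -0.2577] [ 0.3892 -0.2577]
(280, 282) [ 0.3647 -0.2506] [ 0.3643 -0.2505]
```

```bash
python3 -m inch '[{"ax":0,"ay":0,"az":0,"x":6.5,"y":0,"z":1,"hand":1},{"ax":0,"ay":0,"az":0,"x":0,"y":20,"z":0,"hand":1},{"ax":0,"ay":0,"az":0,"x":0,"y":20,"z":0,"hand":1},{"ax":0,"ay":0,"az":0,"x":0,"y":15,"z":0,"hand":1},{"ax":0,"ay":0,"az":0,"x":0,"y":15,"z":0,"hand":1}]' >/dev/null
python3 -m inch '[{"ax":0,"ay":0,"az":0,"x":0,"y":8,"z":0,"hand":1},{"ax":0,"ay":0,"az":0,"x":0,"y":3,"z":0,"hand":1},{"ax":0,"ay":0,"az":0,"x":0,"y":2,"z":0,"hand":1},{"ax":0,"ay":0,"az":0,"x":0,"y":0,"z":0,"hand":1},{"ax":0,"ay":0,"az":0,"x":0,"y":0,"z":0,"hand":1}]'
python3 -c "
from h import *;go('w1',.049)"
```

```text
time: 8.9
eef_pos: [0.3885, -0.2585, 0.0512]
tcp_rot: [0.489, -0.51, 0.512, -0.489]
contact_force: [-0.4, 0.3, -1.0]
opening: 0.522
t 8.90 p [ 0.3885 -0.2585  0.0512] yaw -92.6 tilt 0.0017 | ay -0.001 | shift now [ 0.6  2.2 -3.5] after turn [ 0.6  2.2 -3.5] | F [-0.4  0.3 -1. ] op 0.522
```

```bash
python3 -m inch '[{"ax":0,"ay":0,"az":0,"x":0,"y":1,"z":-1,"hand":1},{"ax":0,"ay":0,"az":0,"x":0,"y":0,"z":0,"hand":1}]'
python3 -m inch '[{"ax":0,"ay":0,"az":0,"x":0,"y":1,"z":0,"hand":1},{"ax":0,"ay":0,"az":0,"x":0,"y":0,"z":0,"hand":1}]'
```

```text
time: 9.07
eef_pos: [0.3871, -0.2583, 0.0499]
tcp_rot: [0.489, -0.511, 0.512, -0.489]
contact_force: [0.2, 1.2, -0.8]
opening: 0.516
time: 9.23
eef_pos: [0.3874, -0.2584, 0.0493]
tcp_rot: [0.488, -0.511, 0.512, -0.489]
contact_force: [-0.5, 2.3, 3.9]
opening: 0.517
```

```bash
python3 -m inch '[{"ax":0,"ay":0,"az":0,"x":0,"y":0,"z":0,"hand":-1},{"ax":0,"ay":0,"az":0,"x":0,"y":0,"z":0,"hand":-1},{"ax":0,"ay":0,"az":0,"x":0,"y":0,"z":0,"hand":-1},{"ax":0,"ay":0,"az":0,"x":0,"y":0,"z":0,"hand":-1},{"ax":0,"ay":0,"az":0,"x":0,"y":0,"z":0,"hand":-1}]'
python3 -m inch '[{"ax":0,"ay":0,"az":0,"x":0,"y":-15,"z":0,"hand":-1},{"ax":0,"ay":0,"az":0,"x":0,"y":-25,"z":0,"hand":-1},{"ax":0,"ay":0,"az":0,"x":0,"y":-30,"z":0,"hand":-1},{"ax":0,"ay":0,"az":0,"x":0,"y":-30,"z":0,"hand":-1},{"ax":0,"ay":0,"az":0,"x":0,"y":-20,"z":0,"hand":-1}]'
python3 -m inch '[{"ax":0,"ay":-0.116,"az":0,"x":0,"y":0,"z":0,"hand":-1},{"ax":0,"ay":-0.116,"az":0,"x":0,"y":0,"z":0,"hand":-1},{"ax":0,"ay":-0.116,"az":0,"x":0,"y":0,"z":0,"hand":-1},{"ax":0,"ay":-0.116,"az":0,"x":0,"y":0,"z":0,"hand":-1},{"ax":0,"ay":-0.116,"az":0,"x":0,"y":0,"z":0,"hand":-1}]' >/dev/null
python3 -m inch '[{"ax":0,"ay":-0.116,"az":0,"x":0,"y":0,"z":0,"hand":-1},{"ax":0,"ay":-0.116,"az":0,"x":0,"y":0,"z":0,"hand":-1},{"ax":0,"ay":-0.116,"az":0,"x":0,"y":0,"z":0,"hand":-1},{"ax":0,"ay":-0.116,"az":0,"x":0,"y":0,"z":0,"hand":-1},{"ax":0,"ay":-0.116,"az":0,"x":0,"y":0,"z":0,"hand":-1}]' >/dev/null
python3 -m inch '[{"ax":0,"ay":-0.116,"az":0,"x":0,"y":0,"z":0,"hand":-1},{"ax":0,"ay":-0.116,"az":0,"x":0,"y":0,"z":0,"hand":-1},{"ax":0,"ay":0,"az":0,"x":9,"y":0,"z":28.7,"hand":-1},{"ax":0,"ay":0,"az":0,"x":9,"y":0,"z":28.7,"hand":-1},{"ax":0,"ay":0,"az":0,"x":9,"y":0,"z":28.7,"hand":-1}]' >/dev/null
python3 -m inch '[{"ax":0,"ay":0,"az":0,"x":9,"y":0,"z":28.7,"hand":-1},{"ax":0,"ay":0,"az":0,"x":9,"y":0,"z":28.7,"hand":-1},{"ax":0,"ay":0,"az":0,"x":9,"y":0,"z":28.7,"hand":-1},{"ax":0,"ay":0,"az":0,"x":9,"y":0,"z":28.7,"hand":-1},{"ax":0,"ay":0,"az":0,"x":9,"y":0,"z":28.7,"hand":-1}]' >/dev/null
python3 -m inch '[{"ax":0,"ay":0,"az":0,"x":9,"y":0,"z":28.7,"hand":-1},{"ax":0,"ay":0,"az":0,"x":9,"y":0,"z":28.7,"hand":-1},{"ax":0,"ay":0,"az":0,"x":9,"y":0,"z":28.7,"hand":-1},{"ax":0,"ay":0,"az":0,"x":9,"y":0,"z":28.7,"hand":-1},{"ax":0,"ay":0,"az":0,"x":0,"y":0,"z":0,"hand":-1}]' >/dev/null
python3 -m inch '[{"ax":0,"ay":0,"az":0,"x":0,"y":0,"z":0,"hand":-1}]' >/dev/null
sed -i 's/liner=(.568,.0533)/liner=(.569,.0535)/;s/w1=(.385,-.259)/w1=(.387,-.2584)/;s/w2=(.469,-.2627)/w2=(.471,-.262)/;s/w3=(.553,-.2663)/w3=(.5545,-.266)/;s/w4=(.637,-.270)/w4=(.638,-.2695)/' h.py
python3 -c "
from h import *;go('liner',.074)
from plant import *;import cv2
cv2.imwrite('pics/w6.png',read_camera('wrist')['img'][:,:,::-1])"
```

```text
time: 9.65
eef_pos: [0.3868, -0.258, 0.0482]
tcp_rot: [-0.489, 0.511, -0.511, 0.489]
contact_force: [0.1, -0.9, 0.6]
opening: 1.006
time: 10.07
eef_pos: [0.3876, -0.2587, 0.1712]
tcp_rot: [0.489, -0.51, 0.512, -0.489]
contact_force: [0.5, 0.4, 0.0]
opening: 0.999
t 12.23 p [0.5689 0.055  0.1679] yaw -12.7 tilt 0.0008 | ay 0.002 | shift now [ 0.5 93.9 -1.4] after turn [ 0.5 93.9 -1.4] | F [-0.2 -0.5 -0.4] op 0.998
```

View pics/w6.png

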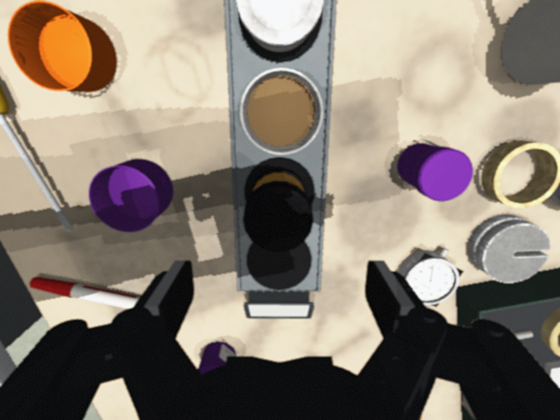

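```bash
python3 -c "
from h import *
c=wc()
for p,z in(((279,217),.09),((282,111),.06),((281,6),.063),((278,260),.018)):print(p,ray(c,p,z,0).round(4),ray(c,p,z,.1).round(4))"
```

```text
(279, 217) [0.5686 0.055 ] [0.5686 0.055 ]
(282, 111) [0.5874 0.128 ] [0.5875 0.1287]
(281, 6) [0.6016 0.1953] [0.6028 0.2002]
(278, 260) [ 0.5507 -0.0189] [ 0.5506 -0.0191]
```

```bash
sed -i 's/open=(.5848,.1274)/open=(.5865,.128)/;s/tin=(.6017,.2015)/tin=(.6025,.201)/' h.py
python3 -m inch '[{"ax":0,"ay":0,"az":0,"x":0.5,"y":20,"z":0,"hand":-1},{"ax":0,"ay":0,"az":0,"x":0,"y":25,"z":0,"hand":-1},{"ax":0,"ay":0,"az":0,"x":0,"y":25,"z":0,"hand":-1},{"ax":0,"ay":0,"az":0,"x":0,"y":23,"z":0,"hand":-1},{"ax":0,"ay":0,"az":0,"x":0,"y":0,"z":0,"hand":-1}]'
python3 -m inch '[{"ax":0,"ay":0,"az":0,"x":0,"y":0,"z":0,"hand":1},{"ax":0,"ay":0,"az":0,"x":0,"y":0,"z":0,"hand":1},{"ax":0,"ay":0,"az":0,"x":0,"y":0,"z":0,"hand":1},{"ax":0,"ay":0,"az":0,"x":0,"y":0,"z":0,"hand":1},{"ax":0,"ay":0,"az":0,"x":0,"y":0,"z":0,"hand":1}]' 50
python3 -m inch '[{"ax":0,"ay":0,"az":0,"x":0,"y":0,"z":0,"hand":1},{"ax":0,"ay":0,"az":0,"x":0,"y":0,"z":0,"hand":1},{"ax":0,"ay":0,"az":0,"x":0,"y":0,"z":0,"hand":1}]'
python3 -m inch '[{"ax":0,"ay":0,"az":0,"x":0,"y":-5,"z":0,"hand":1},{"ax":0,"ay":0,"az":0,"x":0,"y":-10,"z":0,"hand":1},{"ax":0,"ay":0,"az":0,"x":0,"y":-20,"z":0,"hand":1},{"ax":0,"ay":0,"az":0,"x":0,"y":-20,"z":0,"hand":1},{"ax":0,"ay":0,"az":0,"x":0,"y":-20,"z":0,"hand":1}]'
python3 -m inch '[{"ax":0,"ay":0,"az":0,"x":0,"y":-10,"z":0,"hand":1},{"ax":0,"ay":0,"az":0,"x":0,"y":0,"z":0,"hand":1}]'
python3 -c "
from h import *;go('w2')"
```

```text
time: 12.75
eef_pos: [0.5647, 0.0526, 0.0701]
tcp_rot: [0.703, -0.083, 0.076, -0.702]
contact_force: [-1.3, 0.2, -1.3]
opening: 1.001
time: 13.17
eef_pos: [0.5703, 0.0535, 0.0778]
tcp_rot: [0.703, -0.078, 0.08, -0.703]
contact_force: [-3.5, -0.8, 5.8]
opening: 0.608
time: 13.42
eef_pos: [0.5703, 0.0535, 0.0778]
tcp_rot: [0.703, -0.078, 0.08, -0.703]
contact_force: [-4.1, -0.7, 5.3]
opening: 0.61
time: 13.83
eef_pos: [0.5689, 0.0538, 0.1512]
tcp_rot: [-0.703, 0.079, -0.079, 0.703]
contact_force: [0.6, -0.4, -3.0]
opening: 0.606
time: 14.0
eef_pos: [0.5712, 0.0536, 0.164]
tcp_rot: [-0.703, 0.077, -0.081, 0.703]
contact_force: [0.9, 0.8, -2.6]
opening: 0.602
t 14.00 p [0.5712 0.0536 0.164 ] yaw -12.8 tilt 0.0069 | ay 1.391 | shift now [ -27.6   -0.5 -330. ] after turn [319.7   2.1 -86.3] | F [ 0.9  0.8 -2.6] op 0.602
```

```bash
python3 -m inch '[{"ax":0,"ay":0.116,"az":0,"x":0,"y":0,"z":0,"hand":1},{"ax":0,"ay":0.116,"az":0,"x":0,"y":0,"z":0,"hand":1},{"ax":0,"ay":0.116,"az":0,"x":0,"y":0,"z":0,"hand":1},{"ax":0,"ay":0.116,"az":0,"x":0,"y":0,"z":0,"hand":1},{"ax":0,"ay":0.116,"az":0,"x":0,"y":0,"z":0,"hand":1}]' >/dev/null
python3 -m inch '[{"ax":0,"ay":0.116,"az":0,"x":0,"y":0,"z":0,"hand":1},{"ax":0,"ay":0.116,"az":0,"x":0,"y":0,"z":0,"hand":1},{"ax":0,"ay":0.116,"az":0,"x":0,"y":0,"z":0,"hand":1},{"ax":0,"ay":0.116,"az":0,"x":0,"y":0,"z":0,"hand":1},{"ax":0,"ay":0.116,"az":0,"x":0,"y":0,"z":0,"hand":1}]' >/dev/null
python3 -m inch '[{"ax":0,"ay":0.116,"az":0,"x":0,"y":0,"z":0,"hand":1},{"ax":0,"ay":0.116,"az":0,"x":0,"y":0,"z":0,"hand":1},{"ax":0,"ay":0,"az":0,"x":12,"y":0,"z":-3,"hand":1},{"ax":0,"ay":0,"az":0,"x":22.8,"y":0,"z":-6.2,"hand":1},{"ax":0,"ay":0,"az":0,"x":22.8,"y":0,"z":-6.2,"hand":1}]' 
python3 -m inch '[{"ax":0,"ay":0,"az":0,"x":22.8,"y":0,"z":-6.2,"hand":1},{"ax":0,"ay":0,"az":0,"x":22.8,"y":0,"z":-6.2,"hand":1},{"ax":0,"ay":0,"az":0,"x":22.8,"y":0,"z":-6.2,"hand":1},{"ax":0,"ay":0,"az":0,"x":22.8,"y":0,"z":-6.2,"hand":1},{"ax":0,"ay":0,"az":0,"x":22.8,"y":0,"z":-6.2,"hand":1}]' >/dev/null
python3 -m inch '[{"ax":0,"ay":0,"az":0,"x":22.8,"y":0,"z":-6.2,"hand":1},{"ax":0,"ay":0,"az":0,"x":22.8,"y":0,"z":-6.2,"hand":1},{"ax":0,"ay":0,"az":0,"x":22.8,"y":0,"z":-6.2,"hand":1},{"ax":0,"ay":0,"az":0,"x":22.8,"y":0,"z":-6.2,"hand":1},{"ax":0,"ay":0,"az":0,"x":22.8,"y":0,"z":-6.2,"hand":1}]' >/dev/null
python3 -m inch '[{"ax":0,"ay":0,"az":0,"x":22.8,"y":0,"z":-6.2,"hand":1},{"ax":0,"ay":0,"az":0,"x":12,"y":0,"z":-3,"hand":1},{"ax":0,"ay":0,"az":0,"x":0,"y":0,"z":0,"hand":1},{"ax":0,"ay":0,"az":0,"x":0,"y":0,"z":0,"hand":1},{"ax":0,"ay":0,"az":0,"x":0,"y":0,"z":0,"hand":1}]'
python3 -c "
from h import *;go('w2',.068)"
```

```text
time: 15.25
eef_pos: [0.5501, -0.0037, 0.159]
tcp_rot: [-0.49, 0.511, -0.509, 0.489]
contact_force: [-0.7, -0.1, -2.6]
opening: 0.603
time: 16.5
eef_pos: [0.468, -0.2617, 0.1598]
tcp_rot: [-0.489, 0.511, -0.51, 0.489]
contact_force: [0.0, -0.0, -1.9]
opening: 0.61
t 16.50 p [ 0.468  -0.2617  0.1598] yaw -92.5 tilt 0.0015 | ay -0.001 | shift now [ 0.3 91.8  3.1] after turn [ 0.3 91.8  3.1] | F [ 0.  -0.  -1.9] op 0.610
```

```bash
python3 -m inch '[{"ax":0,"ay":0,"az":0,"x":0,"y":15,"z":3,"hand":1},{"ax":0,"ay":0,"az":0,"x":0,"y":20,"z":0,"hand":1},{"ax":0,"ay":0,"az":0,"x":0,"y":20,"z":0,"hand":1},{"ax":0,"ay":0,"az":0,"x":0,"y":15,"z":0,"hand":1},{"ax":0,"ay":0,"az":0,"x":0,"y":10,"z":0,"hand":1}]' >/dev/null
python3 -m inch '[{"ax":0,"ay":0,"az":0,"x":0,"y":5,"z":0,"hand":1},{"ax":0,"ay":0,"az":0,"x":0,"y":3,"z":0,"hand":1},{"ax":0,"ay":0,"az":0,"x":0,"y":2,"z":0,"hand":1},{"ax":0,"ay":0,"az":0,"x":0,"y":0,"z":0,"hand":1},{"ax":0,"ay":0,"az":0,"x":0,"y":0,"z":0,"hand":1}]'
python3 -c "
from h import *;go('w2',.068)"
```

```text
time: 17.33
eef_pos: [0.4718, -0.263, 0.0712]
tcp_rot: [0.489, -0.511, 0.512, -0.489]
contact_force: [-0.1, -0.4, -2.6]
opening: 0.608
t 17.33 p [ 0.4718 -0.263   0.0712] yaw -92.6 tilt 0.0017 | ay -0.001 | shift now [-1.   3.2 -0.8] after turn [-1.   3.2 -0.8] | F [-0.1 -0.4 -2.6] op 0.608
```

```bash
python3 -m inch '[{"ax":0,"ay":0,"az":0,"x":-1,"y":1.5,"z":-1,"hand":1},{"ax":0,"ay":0,"az":0,"x":0,"y":1,"z":0,"hand":1},{"ax":0,"ay":0,"az":0,"x":0,"y":0,"z":0,"hand":1}]'
python3 -m inch '[{"ax":0,"ay":0,"az":0,"x":0,"y":1,"z":0,"hand":1},{"ax":0,"ay":0,"az":0,"x":0,"y":0,"z":0,"hand":1}]'
```

```text
time: 17.58
eef_pos: [0.4703, -0.2616, 0.0681]
tcp_rot: [0.489, -0.511, 0.511, -0.489]
contact_force: [0.2, 0.4, -2.5]
opening: 0.606
time: 17.75
eef_pos: [0.4708, -0.2617, 0.068]
tcp_rot: [0.488, -0.511, 0.511, -0.489]
contact_force: [0.1, 2.2, 4.8]
opening: 0.609
```

```bash
python3 -m inch '[{"ax":0,"ay":0,"az":0,"x":0,"y":0,"z":0,"hand":-1},{"ax":0,"ay":0,"az":0,"x":0,"y":0,"z":0,"hand":-1},{"ax":0,"ay":0,"az":0,"x":0,"y":0,"z":0,"hand":-1},{"ax":0,"ay":0,"az":0,"x":0,"y":0,"z":0,"hand":-1},{"ax":0,"ay":0,"az":0,"x":0,"y":0,"z":0,"hand":-1}]'
python3 -m inch '[{"ax":0,"ay":0,"az":0,"x":0,"y":-15,"z":0,"hand":-1},{"ax":0,"ay":0,"az":0,"x":0,"y":-25,"z":0,"hand":-1},{"ax":0,"ay":0,"az":0,"x":0,"y":-30,"z":0,"hand":-1},{"ax":0,"ay":0,"az":0,"x":0,"y":-20,"z":0,"hand":-1},{"ax":0,"ay":0,"az":0,"x":0,"y":-10,"z":0,"hand":-1}]'
python3 -m inch '[{"ax":0,"ay":-0.116,"az":0,"x":0,"y":0,"z":0,"hand":-1},{"ax":0,"ay":-0.116,"az":0,"x":0,"y":0,"z":0,"hand":-1},{"ax":0,"ay":-0.116,"az":0,"x":0,"y":0,"z":0,"hand":-1},{"ax":0,"ay":-0.116,"az":0,"x":0,"y":0,"z":0,"hand":-1},{"ax":0,"ay":-0.116,"az":0,"x":0,"y":0,"z":0,"hand":-1}]' >/dev/null
python3 -m inch '[{"ax":0,"ay":-0.116,"az":0,"x":0,"y":0,"z":0,"hand":-1},{"ax":0,"ay":-0.116,"az":0,"x":0,"y":0,"z":0,"hand":-1},{"ax":0,"ay":-0.116,"az":0,"x":0,"y":0,"z":0,"hand":-1},{"ax":0,"ay":-0.116,"az":0,"x":0,"y":0,"z":0,"hand":-1},{"ax":0,"ay":-0.116,"az":0,"x":0,"y":0,"z":0,"hand":-1}]' >/dev/null
python3 -m inch '[{"ax":0,"ay":-0.116,"az":0,"x":0,"y":0,"z":0,"hand":-1},{"ax":0,"ay":-0.116,"az":0,"x":0,"y":0,"z":0,"hand":-1},{"ax":0,"ay":0,"az":0,"x":1.8,"y":0,"z":27,"hand":-1},{"ax":0,"ay":0,"az":0,"x":1.8,"y":0,"z":27,"hand":-1},{"ax":0,"ay":0,"az":0,"x":1.8,"y":0,"z":27,"hand":-1}]' >/dev/null
python3 -m inch '[{"ax":0,"ay":0,"az":0,"x":1.8,"y":0,"z":27,"hand":-1},{"ax":0,"ay":0,"az":0,"x":1.8,"y":0,"z":27,"hand":-1},{"ax":0,"ay":0,"az":0,"x":1.8,"y":0,"z":27,"hand":-1},{"ax":0,"ay":0,"az":0,"x":1.8,"y":0,"z":27,"hand":-1},{"ax":0,"ay":0,"az":0,"x":1.8,"y":0,"z":27,"hand":-1}]' >/dev/null
python3 -m inch '[{"ax":0,"ay":0,"az":0,"x":1.8,"y":0,"z":27,"hand":-1},{"ax":0,"ay":0,"az":0,"x":1.8,"y":0,"z":27,"hand":-1},{"ax":0,"ay":0,"az":0,"x":1.8,"y":0,"z":27,"hand":-1},{"ax":0,"ay":0,"az":0,"x":1.8,"y":0,"z":27,"hand":-1},{"ax":0,"ay":0,"az":0,"x":1.8,"y":0,"z":27,"hand":-1}]' >/dev/null
python3 -m inch '[{"ax":0,"ay":0,"az":0,"x":1.8,"y":0,"z":27,"hand":-1},{"ax":0,"ay":0,"az":0,"x":1.8,"y":0,"z":27,"hand":-1},{"ax":0,"ay":0,"az":0,"x":0,"y":0,"z":0,"hand":-1},{"ax":0,"ay":0,"az":0,"x":0,"y":0,"z":0,"hand":-1}]' >/dev/null
python3 -c "
from h import *;go('open',.045)
from plant import *;import cv2
cv2.imwrite('pics/w7.png',read_camera('wrist')['img'][:,:,::-1])"
```

```text
time: 18.17
eef_pos: [0.4703, -0.2617, 0.0668]
tcp_rot: [0.489, -0.511, 0.511, -0.489]
contact_force: [0.9, 0.5, -0.0]
opening: 1.0
time: 18.58
eef_pos: [0.4716, -0.2627, 0.1703]
tcp_rot: [0.488, -0.509, 0.513, -0.489]
contact_force: [0.8, -0.6, -1.0]
opening: 1.003
t 21.00 p [0.5861 0.1284 0.1657] yaw -12.7 tilt 0.0018 | ay 0.002 | shift now [  0.7 120.7  -0.2] after turn [  0.7 120.7  -0.2] | F [ 0.7 -0.7 -0.5] op 1.002
```

View pics/w7.png

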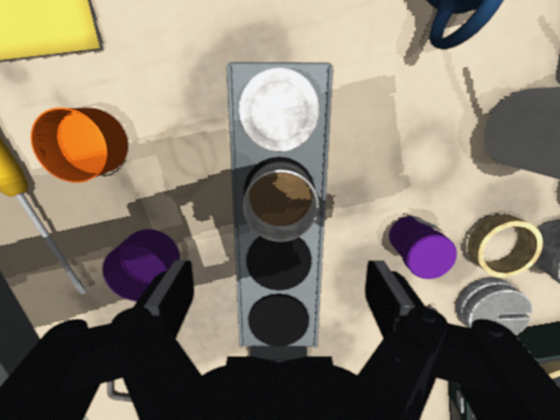

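```bash
python3 -c "
from h import *
c=wc()
for p,z in(((281,203),.06),((279,107),.063),((278,262),.018)):print(p,ray(c,p,z,0).round(4),ray(c,p,z,.1).round(4))"
python3 -m inch '[{"ax":0,"ay":0,"az":0,"x":0.5,"y":25,"z":0,"hand":-1},{"ax":0,"ay":0,"az":0,"x":0,"y":25,"z":0,"hand":-1},{"ax":0,"ay":0,"az":0,"x":0,"y":0,"z":0,"hand":-1},{"ax":0,"ay":0,"az":0,"x":0,"y":0,"z":0,"hand":-1}]'
```

```text
(281, 203) [0.588  0.1298] [0.588  0.1298]
(279, 107) [0.6033 0.2048] [0.6034 0.2054]
(278, 262) [0.5678 0.0533] [0.5678 0.053 ]
time: 21.43
eef_pos: [0.5855, 0.126, 0.1151]
tcp_rot: [0.703, -0.081, 0.078, -0.702]
contact_force: [0.3, 0.9, 0.5]
opening: 1.001
```

```bash
python3 -m inch '[{"ax":0,"ay":0,"az":0,"x":1,"y":20,"z":3,"hand":-1},{"ax":0,"ay":0,"az":0,"x":0,"y":20,"z":0,"hand":-1},{"ax":0,"ay":0,"az":0,"x":0,"y":18,"z":0,"hand":-1},{"ax":0,"ay":0,"az":0,"x":0,"y":11,"z":0,"hand":-1},{"ax":0,"ay":0,"az":0,"x":0,"y":0,"z":0,"hand":-1}]'
python3 -m inch '[{"ax":0,"ay":0,"az":0,"x":0,"y":0,"z":0,"hand":1},{"ax":0,"ay":0,"az":0,"x":0,"y":0,"z":0,"hand":1},{"ax":0,"ay":0,"az":0,"x":0,"y":0,"z":0,"hand":1},{"ax":0,"ay":0,"az":0,"x":0,"y":0,"z":0,"hand":1},{"ax":0,"ay":0,"az":0,"x":0,"y":0,"z":0,"hand":1}]' 40
python3 -m inch '[{"ax":0,"ay":0,"az":0,"x":0,"y":0,"z":0,"hand":1},{"ax":0,"ay":0,"az":0,"x":0,"y":0,"z":0,"hand":1},{"ax":0,"ay":0,"az":0,"x":0,"y":0,"z":0,"hand":1}]'
python3 -m inch '[{"ax":0,"ay":0,"az":0,"x":0,"y":-5,"z":0,"hand":1},{"ax":0,"ay":0,"az":0,"x":0,"y":-10,"z":0,"hand":1},{"ax":0,"ay":0,"az":0,"x":0,"y":-20,"z":0,"hand":1},{"ax":0,"ay":0,"az":0,"x":0,"y":-20,"z":0,"hand":1},{"ax":0,"ay":0,"az":0,"x":0,"y":-20,"z":0,"hand":1}]'
python3 -m inch '[{"ax":0,"ay":0,"az":0,"x":0,"y":-20,"z":0,"hand":1},{"ax":0,"ay":0,"az":0,"x":0,"y":0,"z":0,"hand":1}]'
python3 -c "
from h import *;go('w3')"
```

```text
time: 21.85
eef_pos: [0.5876, 0.1293, 0.0465]
tcp_rot: [0.703, -0.08, 0.078, -0.702]
contact_force: [-0.5, -0.3, -0.2]
opening: 0.995
time: 22.27
eef_pos: [0.5905, 0.13, 0.0503]
tcp_rot: [-0.702, 0.077, -0.081, 0.703]
contact_force: [-0.2, -0.2, 6.7]
opening: 0.714
time: 22.52
eef_pos: [0.5905, 0.13, 0.0503]
tcp_rot: [-0.702, 0.078, -0.081, 0.703]
contact_force: [0.0, -0.1, 5.5]
opening: 0.712
time: 22.93
eef_pos: [0.5879, 0.1299, 0.1235]
tcp_rot: [0.703, -0.08, 0.078, -0.703]
contact_force: [0.0, 0.1, -1.1]
opening: 0.713
time: 23.1
eef_pos: [0.5913, 0.1302, 0.1482]
tcp_rot: [-0.702, 0.076, -0.082, 0.703]
contact_force: [0.4, 0.1, -0.6]
opening: 0.71
t 23.10 p [0.5913 0.1302 0.1482] yaw -12.8 tilt 0.0088 | ay 1.391 | shift now [  52.    -0.5 -394.5] after turn [397.4   3.3 -19.5] | F [ 0.4  0.1 -0.6] op 0.710
```

```bash
python3 -m inch '[{"ax":0,"ay":0.116,"az":0,"x":0,"y":0,"z":0,"hand":1},{"ax":0,"ay":0.116,"az":0,"x":0,"y":0,"z":0,"hand":1},{"ax":0,"ay":0.116,"az":0,"x":0,"y":0,"z":0,"hand":1},{"ax":0,"ay":0.116,"az":0,"x":0,"y":0,"z":0,"hand":1},{"ax":0,"ay":0.116,"az":0,"x":0,"y":0,"z":0,"hand":1}]' >/dev/null
python3 -m inch '[{"ax":0,"ay":0.116,"az":0,"x":0,"y":0,"z":0,"hand":1},{"ax":0,"ay":0.116,"az":0,"x":0,"y":0,"z":0,"hand":1},{"ax":0,"ay":0.116,"az":0,"x":0,"y":0,"z":0,"hand":1},{"ax":0,"ay":0.116,"az":0,"x":0,"y":0,"z":0,"hand":1},{"ax":0,"ay":0.116,"az":0,"x":0,"y":0,"z":0,"hand":1}]' >/dev/null
python3 -m inch '[{"ax":0,"ay":0.116,"az":0,"x":0,"y":0,"z":0,"hand":1},{"ax":0,"ay":0.116,"az":0,"x":0,"y":0,"z":0,"hand":1},{"ax":0,"ay":0,"az":0,"x":12,"y":0,"z":0,"hand":1},{"ax":0,"ay":0,"az":0,"x":25,"y":0,"z":-1.2,"hand":1},{"ax":0,"ay":0,"az":0,"x":25,"y":0,"z":-1.2,"hand":1}]' 
python3 -m inch '[{"ax":0,"ay":0,"az":0,"x":25,"y":0,"z":-1.2,"hand":1},{"ax":0,"ay":0,"az":0,"x":25,"y":0,"z":-1.2,"hand":1},{"ax":0,"ay":0,"az":0,"x":25,"y":0,"z":-1.2,"hand":1},{"ax":0,"ay":0,"az":0,"x":25,"y":0,"z":-1.2,"hand":1},{"ax":0,"ay":0,"az":0,"x":25,"y":0,"z":-1.2,"hand":1}]' >/dev/null
python3 -m inch '[{"ax":0,"ay":0,"az":0,"x":25,"y":0,"z":-1.2,"hand":1},{"ax":0,"ay":0,"az":0,"x":25,"y":0,"z":-1.2,"hand":1},{"ax":0,"ay":0,"az":0,"x":25,"y":0,"z":-1.2,"hand":1},{"ax":0,"ay":0,"az":0,"x":25,"y":0,"z":-1.2,"hand":1},{"ax":0,"ay":0,"az":0,"x":25,"y":0,"z":-1.2,"hand":1}]' >/dev/null
python3 -m inch '[{"ax":0,"ay":0,"az":0,"x":25,"y":0,"z":-1.2,"hand":1},{"ax":0,"ay":0,"az":0,"x":25,"y":0,"z":-1.2,"hand":1},{"ax":0,"ay":0,"az":0,"x":25,"y":0,"z":0,"hand":1},{"ax":0,"ay":0,"az":0,"x":10,"y":0,"z":0,"hand":1},{"ax":0,"ay":0,"az":0,"x":0,"y":0,"z":0,"hand":1}]' >/dev/null
python3 -m inch '[{"ax":0,"ay":0,"az":0,"x":0,"y":0,"z":0,"hand":1},{"ax":0,"ay":0,"az":0,"x":0,"y":0,"z":0,"hand":1}]'
python3 -c "
from h import *;go('w3',.0403)
from plant import *;import cv2
cv2.imwrite('pics/w8.png',read_camera('wrist')['img'][:,:,::-1])"
```

```text
time: 24.35
eef_pos: [0.5826, 0.0674, 0.1418]
tcp_rot: [-0.49, 0.51, -0.51, 0.49]
contact_force: [0.2, -1.0, -0.6]
opening: 0.709
time: 25.77
eef_pos: [0.5536, -0.2648, 0.1422]
tcp_rot: [-0.489, 0.511, -0.51, 0.489]
contact_force: [-0.4, -0.3, -0.8]
opening: 0.712
t 25.77 p [ 0.5536 -0.2648  0.1422] yaw -92.5 tilt 0.0016 | ay -0.000 | shift now [  1.3 101.9   1.1] after turn [  1.3 101.9   1.1] | F [-0.4 -0.3 -0.8] op 0.712
```

View pics/w8.png

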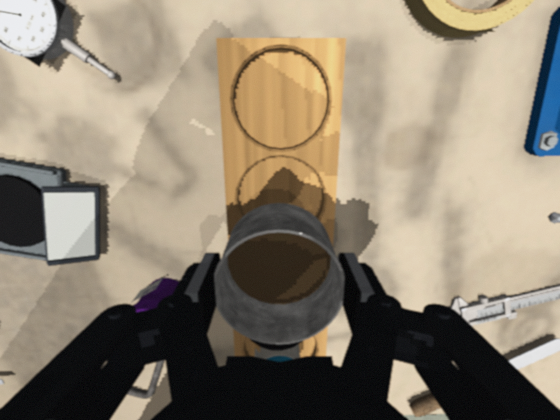

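```bash
python3 -c "
from h import *
c=wc()
for p,z in(((281,97.5),.02),((281,199),.02)):print(p,ray(c,p,z,0).round(4),ray(c,p,z,.1).round(4))"
python3 -m inch '[{"ax":0,"ay":0,"az":0,"x":0.5,"y":15,"z":1,"hand":1},{"ax":0,"ay":0,"az":0,"x":0,"y":20,"z":0,"hand":1},{"ax":0,"ay":0,"az":0,"x":0,"y":20,"z":0,"hand":1},{"ax":0,"ay":0,"az":0,"x":0,"y":15,"z":0,"hand":1},{"ax":0,"ay":0,"az":0,"x":0,"y":0,"z":0,"hand":1}]'
python3 -c "
from h import *
go('w3',.0403)"
```

```text
(281, 97.5) [ 0.6395 -0.2692] [ 0.6405 -0.2692]
(281, 199) [ 0.5543 -0.2657] [ 0.5543 -0.2657]
time: 26.28
eef_pos: [0.5527, -0.2636, 0.0688]
tcp_rot: [-0.49, 0.513, -0.508, 0.489]
contact_force: [-0.0, 0.6, -1.5]
opening: 0.71
t 26.28 p [ 0.5527 -0.2636  0.0688] yaw -92.5 tilt 0.0079 | ay 0.000 | shift now [ 2.4 28.4  2.1] after turn [ 2.4 28.4  2.1] | F [-0.   0.6 -1.5] op 0.710
```

```bash
python3 -m inch '[{"ax":0,"ay":0,"az":0,"x":0.7,"y":10,"z":0,"hand":1},{"ax":0,"ay":0,"az":0,"x":0,"y":8,"z":0,"hand":1},{"ax":0,"ay":0,"az":0,"x":0,"y":5,"z":0,"hand":1},{"ax":0,"ay":0,"az":0,"x":0,"y":3,"z":0,"hand":1},{"ax":0,"ay":0,"az":0,"x":0,"y":0,"z":0,"hand":1}]'
python3 -m inch '[{"ax":0,"ay":0,"az":0,"x":0,"y":0,"z":0,"hand":1}]'
```

```text
time: 26.7
eef_pos: [0.5547, -0.267, 0.0464]
tcp_rot: [-0.489, 0.511, -0.511, 0.489]
contact_force: [1.2, 0.2, -1.0]
opening: 0.714
time: 26.78
eef_pos: [0.5551, -0.2673, 0.0471]
tcp_rot: [0.489, -0.511, 0.511, -0.489]
contact_force: [-0.7, 0.1, -1.5]
opening: 0.709
```

```bash
python3 -m inch '[{"ax":0,"ay":0,"az":0,"x":-1,"y":3,"z":-0.5,"hand":1},{"ax":0,"ay":0,"az":0,"x":0,"y":1.5,"z":0,"hand":1},{"ax":0,"ay":0,"az":0,"x":0,"y":1,"z":0,"hand":1},{"ax":0,"ay":0,"az":0,"x":0,"y":0,"z":0,"hand":1}]'
python3 -m inch '[{"ax":0,"ay":0,"az":0,"x":0,"y":1,"z":0,"hand":1},{"ax":0,"ay":0,"az":0,"x":0,"y":0,"z":0,"hand":1}]'
```

```text
time: 27.12
eef_pos: [0.5543, -0.266, 0.0411]
tcp_rot: [-0.489, 0.511, -0.511, 0.489]
contact_force: [-0.5, 0.6, -1.5]
opening: 0.716
time: 27.28
eef_pos: [0.5545, -0.2662, 0.0404]
tcp_rot: [0.489, -0.511, 0.511, -0.489]
contact_force: [0.2, -0.6, -0.4]
opening: 0.708
```

```bash
python3 -m inch '[{"ax":0,"ay":0,"az":0,"x":0,"y":0.7,"z":0,"hand":1},{"ax":0,"ay":0,"az":0,"x":0,"y":0,"z":0,"hand":1}]'
python3 -m inch '[{"ax":0,"ay":0,"az":0,"x":0,"y":0,"z":0,"hand":-1},{"ax":0,"ay":0,"az":0,"x":0,"y":0,"z":0,"hand":-1},{"ax":0,"ay":0,"az":0,"x":0,"y":0,"z":0,"hand":-1},{"ax":0,"ay":0,"az":0,"x":0,"y":0,"z":0,"hand":-1},{"ax":0,"ay":0,"az":0,"x":0,"y":0,"z":0,"hand":-1}]'
python3 -m inch '[{"ax":0,"ay":0,"az":0,"x":0,"y":-15,"z":0,"hand":-1},{"ax":0,"ay":0,"az":0,"x":0,"y":-25,"z":0,"hand":-1},{"ax":0,"ay":0,"az":0,"x":0,"y":-30,"z":0,"hand":-1},{"ax":0,"ay":0,"az":0,"x":0,"y":-25,"z":0,"hand":-1},{"ax":0,"ay":0,"az":0,"x":0,"y":-15,"z":0,"hand":-1}]'
python3 -m inch '[{"ax":0,"ay":0,"az":0,"x":-26,"y":0,"z":1.5,"hand":-1},{"ax":0,"ay":0,"az":0,"x":-26,"y":0,"z":1.5,"hand":-1},{"ax":0,"ay":0,"az":0,"x":-26,"y":0,"z":1.5,"hand":-1},{"ax":0,"ay":0,"az":0,"x":-26,"y":0,"z":1.5,"hand":-1},{"ax":0,"ay":0,"az":0,"x":-26,"y":0,"z":1.5,"hand":-1}]' >/dev/null
python3 -m inch '[{"ax":0,"ay":0,"az":0,"x":-26,"y":0,"z":1.5,"hand":-1},{"ax":0,"ay":0,"az":0,"x":-26,"y":0,"z":1.5,"hand":-1},{"ax":0,"ay":0,"az":0,"x":-26,"y":0,"z":1.5,"hand":-1},{"ax":0,"ay":0,"az":0,"x":-26,"y":0,"z":1.5,"hand":-1},{"ax":0,"ay":0,"az":0,"x":-26,"y":0,"z":1.5,"hand":-1}]' >/dev/null
python3 -m inch '[{"ax":0,"ay":0,"az":0,"x":-26,"y":0,"z":1.5,"hand":-1},{"ax":0,"ay":0,"az":0,"x":-26,"y":0,"z":1.5,"hand":-1},{"ax":0,"ay":0,"az":0,"x":-26,"y":0,"z":1.5,"hand":-1},{"ax":0,"ay":0,"az":0,"x":-26,"y":0,"z":1.5,"hand":-1},{"ax":0,"ay":0,"az":0,"x":-26,"y":0,"z":1.5,"hand":-1}]' >/dev/null
python3 -m inch '[{"ax":0,"ay":0,"az":0,"x":-26,"y":0,"z":1.5,"hand":-1},{"ax":0,"ay":0,"az":0,"x":-26,"y":0,"z":1.5,"hand":-1},{"ax":0,"ay":0,"az":0,"x":-26,"y":0,"z":1.5,"hand":-1},{"ax":0,"ay":0,"az":0,"x":0,"y":0,"z":0,"hand":-1},{"ax":0,"ay":0,"az":0,"x":0,"y":0,"z":0,"hand":-1}]'
python3 -c "
from h import *
TG['wt']=(.603,.203);go('wt',.051)
from plant import *;import cv2
cv2.imwrite('pics/w9.png',read_camera('wrist')['img'][:,:,::-1])"
```

```text
time: 27.45
eef_pos: [0.5546, -0.2662, 0.0403]
tcp_rot: [0.489, -0.511, 0.511, -0.489]
contact_force: [-1.3, 1.4, 3.5]
opening: 0.714
time: 27.87
eef_pos: [0.5544, -0.2661, 0.0395]
tcp_rot: [-0.489, 0.511, -0.511, 0.489]
contact_force: [0.2, 0.4, -0.3]
opening: 0.997
time: 28.28
eef_pos: [0.5557, -0.267, 0.1532]
tcp_rot: [0.488, -0.509, 0.513, -0.489]
contact_force: [0.2, -0.8, -0.1]
opening: 1.002
time: 29.95
eef_pos: [0.6023, 0.2013, 0.1494]
tcp_rot: [0.489, -0.511, 0.511, -0.489]
contact_force: [-1.0, 0.4, 0.1]
opening: 0.994
t 29.95 p [0.6023 0.2013 0.1494] yaw -92.4 tilt 0.0004 | ay 0.001 | shift now [-1.8 98.4  0.6] after turn [-1.8 98.4  0.6] | F [-1.   0.4  0.1] op 0.994
```

View pics/w9.png

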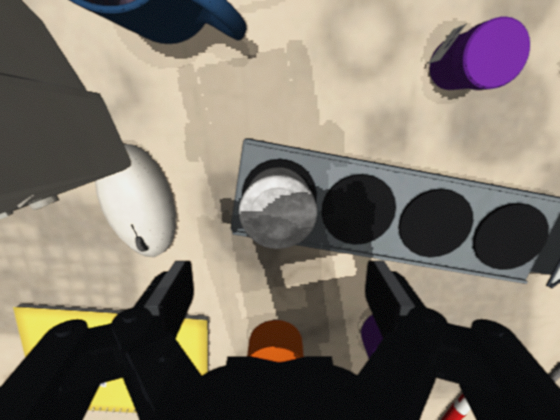

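```bash
python3 -c "
from h import *
c=wc()
for p,z in(((278,210),.063),((359,208),.018)):print(p,ray(c,p,z,0).round(4),ray(c,p,z,.1).round(4))"
python3 -m inch '[{"ax":0,"ay":0,"az":0,"x":-1.5,"y":20,"z":0,"hand":-1},{"ax":0,"ay":0,"az":0,"x":0,"y":20,"z":0,"hand":-1},{"ax":0,"ay":0,"az":0,"x":0,"y":0,"z":0,"hand":-1},{"ax":0,"ay":0,"az":0,"x":0,"y":0,"z":0,"hand":-1}]'
```

```text
(278, 210) [0.6054 0.2014] [0.6054 0.2014]
(359, 208) [0.5881 0.1269] [0.5881 0.1263]
time: 30.38
eef_pos: [0.6016, 0.2003, 0.1082]
tcp_rot: [-0.489, 0.512, -0.511, 0.487]
contact_force: [-0.7, -0.3, 0.0]
opening: 1.001
```

```bash
python3 -m inch '[{"ax":0,"ay":0,"az":0,"x":-1,"y":20,"z":2,"hand":-1},{"ax":0,"ay":0,"az":0,"x":0,"y":18,"z":0,"hand":-1},{"ax":0,"ay":0,"az":0,"x":0,"y":12,"z":0,"hand":-1},{"ax":0,"ay":0,"az":0,"x":0,"y":7,"z":0,"hand":-1},{"ax":0,"ay":0,"az":0,"x":0,"y":0,"z":0,"hand":-1}]'
python3 -m inch '[{"ax":0,"ay":0,"az":0,"x":0,"y":0,"z":0,"hand":1},{"ax":0,"ay":0,"az":0,"x":0,"y":0,"z":0,"hand":1},{"ax":0,"ay":0,"az":0,"x":0,"y":0,"z":0,"hand":1},{"ax":0,"ay":0,"az":0,"x":0,"y":0,"z":0,"hand":1},{"ax":0,"ay":0,"az":0,"x":0,"y":0,"z":0,"hand":1}]' 40
python3 -m inch '[{"ax":0,"ay":0,"az":0,"x":0,"y":0,"z":0,"hand":1},{"ax":0,"ay":0,"az":0,"x":0,"y":0,"z":0,"hand":1},{"ax":0,"ay":0,"az":0,"x":0,"y":0,"z":0,"hand":1}]'
python3 -m inch '[{"ax":0,"ay":0,"az":0,"x":0,"y":-5,"z":0,"hand":1},{"ax":0,"ay":0,"az":0,"x":0,"y":-10,"z":0,"hand":1},{"ax":0,"ay":0,"az":0,"x":0,"y":-20,"z":0,"hand":1},{"ax":0,"ay":0,"az":0,"x":0,"y":-25,"z":0,"hand":1},{"ax":0,"ay":0,"az":0,"x":0,"y":-20,"z":0,"hand":1}]'
python3 -m inch '[{"ax":0,"ay":0,"az":0,"x":0,"y":-15,"z":0,"hand":1},{"ax":0,"ay":0,"az":0,"x":0,"y":0,"z":0,"hand":1}]'
python3 -c "
from h import *;go('w4')"
```

```text
time: 30.8
eef_pos: [0.6039, 0.2021, 0.0514]
tcp_rot: [-0.489, 0.512, -0.511, 0.488]
contact_force: [-0.2, -0.8, -0.1]
opening: 0.999
time: 31.22
eef_pos: [0.6061, 0.2028, 0.0546]
tcp_rot: [0.488, -0.51, 0.512, -0.49]
contact_force: [-0.4, -0.3, 5.3]
opening: 0.683
time: 31.47
eef_pos: [0.6061, 0.2028, 0.0546]
tcp_rot: [0.488, -0.51, 0.512, -0.49]
contact_force: [-0.7, -0.5, 6.5]
opening: 0.68
time: 31.88
eef_pos: [0.6042, 0.2026, 0.1337]
tcp_rot: [-0.489, 0.511, -0.511, 0.488]
contact_force: [0.6, 0.3, -0.5]
opening: 0.68
time: 32.05
eef_pos: [0.6067, 0.2031, 0.1523]
tcp_rot: [0.486, -0.51, 0.513, -0.491]
contact_force: [0.6, -0.3, -1.0]
opening: 0.679
t 32.05 p [0.6067 0.2031 0.1523] yaw -92.6 tilt 0.0073 | ay -0.001 | shift now [ 4.707e+02 -4.000e-01  5.260e+01] after turn [ 4.708e+02 -4.000e-01  5.190e+01] | F [ 0.6 -0.3 -1. ] op 0.679
```

```bash
sed -i 's/w4=(.638,-.2695)/w4=(.639,-.2695)/' h.py
python3 -m inch '[{"ax":0,"ay":0,"az":0,"x":12,"y":0,"z":1.4,"hand":1},{"ax":0,"ay":0,"az":0,"x":25,"y":0,"z":2.8,"hand":1},{"ax":0,"ay":0,"az":0,"x":25,"y":0,"z":2.8,"hand":1},{"ax":0,"ay":0,"az":0,"x":25,"y":0,"z":2.8,"hand":1},{"ax":0,"ay":0,"az":0,"x":25,"y":0,"z":2.8,"hand":1}]' >/dev/null
python3 -m inch '[{"ax":0,"ay":0,"az":0,"x":25,"y":0,"z":2.8,"hand":1},{"ax":0,"ay":0,"az":0,"x":25,"y":0,"z":2.8,"hand":1},{"ax":0,"ay":0,"az":0,"x":25,"y":0,"z":2.8,"hand":1},{"ax":0,"ay":0,"az":0,"x":25,"y":0,"z":2.8,"hand":1},{"ax":0,"ay":0,"az":0,"x":25,"y":0,"z":2.8,"hand":1}]'
python3 -m inch '[{"ax":0,"ay":0,"az":0,"x":25,"y":0,"z":2.8,"hand":1},{"ax":0,"ay":0,"az":0,"x":25,"y":0,"z":2.8,"hand":1},{"ax":0,"ay":0,"az":0,"x":25,"y":0,"z":2.8,"hand":1},{"ax":0,"ay":0,"az":0,"x":25,"y":0,"z":2.8,"hand":1},{"ax":0,"ay":0,"az":0,"x":25,"y":0,"z":2.8,"hand":1}]' >/dev/null
python3 -m inch '[{"ax":0,"ay":0,"az":0,"x":25,"y":0,"z":2.8,"hand":1},{"ax":0,"ay":0,"az":0,"x":25,"y":0,"z":2.8,"hand":1},{"ax":0,"ay":0,"az":0,"x":25,"y":0,"z":2.8,"hand":1},{"ax":0,"ay":0,"az":0,"x":25,"y":0,"z":2.8,"hand":1},{"ax":0,"ay":0,"az":0,"x":9,"y":0,"z":1,"hand":1}]' >/dev/null
python3 -m inch '[{"ax":0,"ay":0,"az":0,"x":0,"y":0,"z":0,"hand":1},{"ax":0,"ay":0,"az":0,"x":0,"y":0,"z":0,"hand":1},{"ax":0,"ay":0,"az":0,"x":0,"y":0,"z":0,"hand":1}]'
python3 -c "
from h import *;go('w4',.0446)"
```

```text
time: 32.88
eef_pos: [0.6187, -0.0372, 0.145]
tcp_rot: [-0.489, 0.513, -0.51, 0.487]
contact_force: [0.6, 0.3, -1.1]
opening: 0.679
time: 33.97
eef_pos: [0.6355, -0.2689, 0.1465]
tcp_rot: [-0.489, 0.512, -0.51, 0.489]
contact_force: [-0.2, -0.1, -1.4]
opening: 0.677
t 33.97 p [ 0.6355 -0.2689  0.1465] yaw -92.6 tilt 0.0025 | ay -0.001 | shift now [  0.6 101.9   3.7] after turn [  0.6 101.9   3.7] | F [-0.2 -0.1 -1.4] op 0.677
```

```bash
python3 -m inch '[{"ax":0,"ay":0,"az":0,"x":0.5,"y":15,"z":4,"hand":1},{"ax":0,"ay":0,"az":0,"x":0,"y":20,"z":0,"hand":1},{"ax":0,"ay":0,"az":0,"x":0,"y":20,"z":0,"hand":1},{"ax":0,"ay":0,"az":0,"x":0,"y":18,"z":0,"hand":1},{"ax":0,"ay":0,"az":0,"x":0,"y":12,"z":0,"hand":1}]' >/dev/null
python3 -m inch '[{"ax":0,"ay":0,"az":0,"x":0,"y":6,"z":0,"hand":1},{"ax":0,"ay":0,"az":0,"x":0,"y":4,"z":0,"hand":1},{"ax":0,"ay":0,"az":0,"x":0,"y":0,"z":0,"hand":1},{"ax":0,"ay":0,"az":0,"x":0,"y":0,"z":0,"hand":1},{"ax":0,"ay":0,"az":0,"x":0,"y":0,"z":0,"hand":1}]'
python3 -c "
from h import *;go('w4',.0446)"
```

```text
time: 34.8
eef_pos: [0.641, -0.2715, 0.0542]
tcp_rot: [0.488, -0.51, 0.512, -0.489]
contact_force: [0.1, -0.2, -1.4]
opening: 0.686
t 34.80 p [ 0.641  -0.2715  0.0542] yaw -92.6 tilt 0.0027 | ay -0.001 | shift now [-1.9  9.6 -2.1] after turn [-1.9  9.6 -2.1] | F [ 0.1 -0.2 -1.4] op 0.686
```

```bash
python3 -m inch '[{"ax":0,"ay":0,"az":0,"x":-1,"y":4,"z":-1,"hand":1},{"ax":0,"ay":0,"az":0,"x":0,"y":2,"z":0,"hand":1},{"ax":0,"ay":0,"az":0,"x":0,"y":1.5,"z":0,"hand":1},{"ax":0,"ay":0,"az":0,"x":0,"y":0,"z":0,"hand":1}]'
python3 -m inch '[{"ax":0,"ay":0,"az":0,"x":0,"y":1,"z":0,"hand":1},{"ax":0,"ay":0,"az":0,"x":0,"y":0,"z":0,"hand":1}]'
python3 -c "
from h import *;go('w4',.0446)"
```

```text
time: 35.13
eef_pos: [0.6389, -0.2699, 0.0448]
tcp_rot: [-0.489, 0.511, -0.511, 0.489]
contact_force: [0.4, -0.3, -1.7]
opening: 0.682
time: 35.3
eef_pos: [0.6392, -0.27, 0.0448]
tcp_rot: [-0.489, 0.511, -0.511, 0.489]
contact_force: [-1.8, 1.0, 2.4]
opening: 0.683
t 35.30 p [ 0.6392 -0.27    0.0448] yaw -92.6 tilt 0.0003 | ay -0.002 | shift now [-0.5  0.2 -0.2] after turn [-0.5  0.2 -0.2] | F [-1.8  1.   2.4] op 0.683
```

```bash
python3 -m inch '[{"ax":0,"ay":0,"az":0,"x":0,"y":0,"z":0,"hand":-1},{"ax":0,"ay":0,"az":0,"x":0,"y":0,"z":0,"hand":-1},{"ax":0,"ay":0,"az":0,"x":0,"y":0,"z":0,"hand":-1},{"ax":0,"ay":0,"az":0,"x":0,"y":0,"z":0,"hand":-1},{"ax":0,"ay":0,"az":0,"x":0,"y":0,"z":0,"hand":-1}]'
python3 -m inch '[{"ax":0,"ay":0,"az":0,"x":0,"y":-15,"z":0,"hand":-1},{"ax":0,"ay":0,"az":0,"x":0,"y":-25,"z":0,"hand":-1},{"ax":0,"ay":0,"az":0,"x":0,"y":-30,"z":0,"hand":-1},{"ax":0,"ay":0,"az":0,"x":0,"y":-30,"z":0,"hand":-1},{"ax":0,"ay":0,"az":0,"x":0,"y":-30,"z":0,"hand":-1}]'
python3 -m inch '[{"ax":0,"ay":0,"az":0,"x":-30,"y":0,"z":-10,"hand":-1},{"ax":0,"ay":0,"az":0,"x":-30,"y":0,"z":-10,"hand":-1},{"ax":0,"ay":0,"az":0,"x":-30,"y":0,"z":-10,"hand":-1},{"ax":0,"ay":0,"az":0,"x":-30,"y":0,"z":-10,"hand":-1},{"ax":0,"ay":0,"az":0,"x":-30,"y":0,"z":-10,"hand":-1}]' >/dev/null
python3 -m inch '[{"ax":0,"ay":0,"az":0,"x":-30,"y":0,"z":-10,"hand":-1},{"ax":0,"ay":0,"az":0,"x":-30,"y":0,"z":-10,"hand":-1},{"ax":0,"ay":0,"az":0,"x":-30,"y":0,"z":-10,"hand":-1},{"ax":0,"ay":0,"az":0,"x":0,"y":0,"z":0,"hand":-1},{"ax":0,"ay":0,"az":0,"x":0,"y":0,"z":0,"hand":-1}]'
python3 - <<'E'
from plant import *; import cv2,numpy as np
a=read_camera("top")["img"][150:320,280:430,::-1];b=read_camera("scene")["img"][90:260,220:420,::-1]
f=lambda i,w:cv2.resize(i,(w,480),interpolation=cv2.INTER_CUBIC)
cv2.imwrite("pics/fin.png",np.hstack([f(a,380),f(b,420)]))
E
```

```text
time: 35.72
eef_pos: [0.6392, -0.27, 0.0441]
tcp_rot: [0.489, -0.511, 0.511, -0.489]
contact_force: [0.2, -0.6, 0.5]
opening: 0.998
time: 36.13
eef_pos: [0.6392, -0.27, 0.1767]
tcp_rot: [0.488, -0.511, 0.511, -0.489]
contact_force: [0.9, 0.1, 0.4]
opening: 1.005
time: 36.97
eef_pos: [0.57, -0.0253, 0.1754]
tcp_rot: [0.489, -0.51, 0.511, -0.49]
contact_force: [0.1, 0.3, -0.2]
opening: 0.998
```

View pics/fin.png

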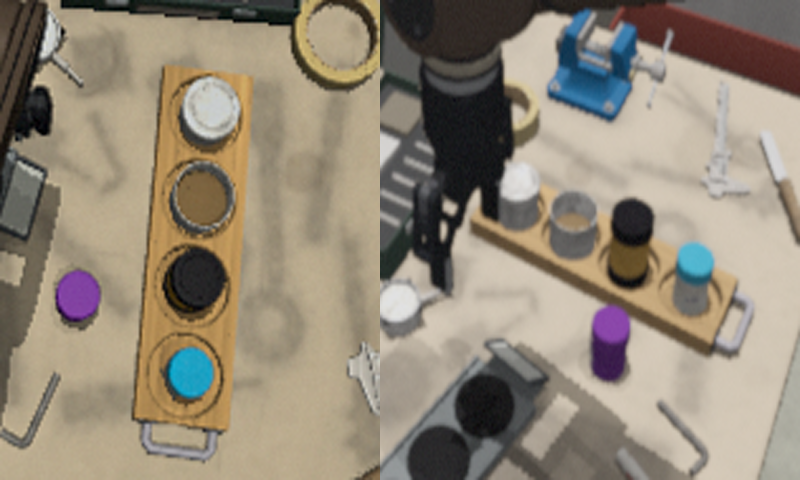

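The picture shows all four samples upright and seated in their wells. From the handle outwards they are jar (190,373), liner (195,278), open tin (203,197) and lidded tin (211,108). The gripper is clear of them.

```bash
python3 -c "from plant import *;print(sign_off())"
```

```text
the job is handed in; nothing more can be done
None
```

I moved all four samples from the rack into the carrier. In order from the handle, they are the jar, liner, open tin and lidded tin, which matches their order from the card holder. The job was handed in at about 37 s of the 96 s allowed.

**Seating and forces:** each sample was lowered until it touched the well floor, then released. The highest force readings I saw were about 7 N.

**Final views:** the top and scene pictures, taken with the gripper away from the carrier, show all four upright, inside the wells and released. The look-alikes had not been touched.

**Checks that disagreed or failed:**
- **Camera estimates:** they differed from each other by about 2–4 mm, so I corrected from close-up wrist views.
- **First move command:** it was refused because its rows were incomplete, and nothing moved.

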